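Fit the sight glass to the casting chamber

ROBOT

A 6-joint arm with a two-finger parallel gripper is mounted at the origin on the work surface. World frame = base frame: x ahead of the robot, y to its left, z up, the work surface at z = 0. Lengths are in m, angles in rad, forces in N, time in s.
With the tool pointing down it reaches from about 0.275 to 0.875 m from the base axis. Payload 12.5 kg.
Tool frame: the origin (TCP) lies between the finger pads; the fingertips stand ahead of it and the grasp point (between the pads) lies 2 mm behind it (robot.nose_length is the z of the fingertips in the tool frame, in m); z points along the fingers, x is the direction in which the jaws open and shut, and the axes are right-handed (so a half turn about z gives the same grasp; the last joint's range is limited). The gripper opens to 85 mm and grips with 20 to 120 N. Pads are 22 mm wide; open, the fingers measure 114 mm over their backs; the gripper's body (76 mm by 85 mm) begins 54 mm behind the grasp point. The pads swing forward as they close: fully open they stand 13 mm farther back than shut.
Start: joints at [1.263, 0.351, 1.652, -0, 1.139, -0.085], TCP at [0.121, 0.536, 0.248] pointing down, gripper open.
Joint ranges: [-2.75, 2.75], [-0.79, 2.1], [0.01, 2.65], [-1.57, 4.71], [0.07, 3.14], [-2.87, 2.87]. Speed limits (rad/s): [2.22, 2.22, 2.79, 3.14, 3.14, 3.14].

INTERFACE

Orientations are given as a 3x3 rotation matrix whose columns are the frame's x, y, z axes.
In Python, from plant import telemetry, imaging, workorder, recognise, cut_out, robot gives the robot as it stands. The module is installed in compiled form; this text tells all that it offers.
- The arm moves only by the tool jog_arm, never from a script. Its argument "plan" is text: rows parted by semicolons, each of 7 numbers parted by spaces: the turn, a rotation vector about the tool's x, y, z in degrees, then the shift along the tool's x, y, z in cm, then the opening, from 0 (shut) to 1 (fully open). A call has 1 to 20 rows; each row shifts and turns the pose as measured when the row begins, along the tool's axes as they then stand; what a row does not reach is not made up. A row lasts 1/8 s, in which the tool goes at most 62.5 mm and 10.7 degrees, less where a joint would pass 70% of its speed; a pose out of reach is approached as far as the arm can. A call is refused whole if a number of a shift passes 6.25 or a number of a turn 10.7, either way. A call with a gripper value outside its range is refused whole. The fingers move at their own pace and stop on an object; "squeeze" is the grip in N (left out, the last holds). Time passes only in rows, so rows that do not move let the fingers close. It gives the time, the measured TCP pose, the force and the opening at its end, in the units of the state.
- telemetry.sense(): the state, without advancing time (a new reading comes with each control period).
- imaging.camera(name): name is "scene" or "side" or "wrist"; returns the picture (420x560x3 uint8, red, green, blue); there is no depth.
- imaging.camera_params(name): a dict with "camera_matrix" (3x3 intrinsics, pixels), "dist_coeffs" ([k1, k2, p1, p2, k3] as OpenCV has them; the pictures are not rectified), "view" (4x4, takes a point from world to camera coordinates). Camera axes: x right, y down, z forward; pixel columns grow to the right and rows downward; lengths in m; the calibration is good to about 2 mm. A picture is of the moment at which its call begins: read the wrist's pose just before it. camera_params takes no time and is no camera call; for the wrist camera it gives the pose at the moment of the call.
- workorder.finish_job(): hands the job in, once; it reports no verdict.
Trained networks look in the newest picture that a camera, given by its name, has taken for a name from the list of things; names that differ only in an ending like _2 or _b are one class to them, and where a whole thing is asked for, a point or a joint stands for the part that bears it (a point fixed in the world has none). Each returns a list of dicts, best first, with "conf" (0 to 1); they miss things now and then, are a little off and sometimes report something else, mostly with a low value. They report only what shows in the picture. A call takes as long as a camera call. They do not tell look-alikes from the thing itself.
- recognise(camera, thing): "xyz" ([x, y, z] in m, in the coordinates of the camera as it stood for that picture, good to about 4 mm: the middle of the surface that is visible of it).
- cut_out(camera, thing): "region" (420x560 bool, what is visible of it).
The state is a dict: "t": time; "joint_pos": joint angles; "qd": joint speeds; "effort": joint torques, N m; "tcp_pos": TCP position; "tcp_rot": TCP orientation; "wrist_force": force on the tool from outside, world axes, zero at the start; "torque": the same for the moment, N m; "finger_gap": finger opening in m.
Only numpy, scipy, OpenCV 4.12 (cv2) and the standard library are available. Lean on these libraries where they do the work, as an engineer would, in place of code of your own. Each camera call takes 0.05 s, during which the arm holds its last target.

TASK

Fit the sight glass of the vacuum casting chamber: set the loose round glass gently, without dropping it, flat on the soft packing inside the threaded neck on the chamber's lid, then put the big hexagonal ring nut over the neck and screw it down clockwise until it is snug on the glass, so that it presses the glass lightly into the packing and stays so when you let go. Stop soon after the turning gets heavier: overtightening cracks the glass. Leave the other things on the bench where they are.

Things in the scene. Friction and masses are not known exactly. Their poses are not given: they have to be found in the camera images.
- chamber: vacuum casting chamber, fixed: round steel pot with an aluminium lid 194 mm across, lid top 135 mm above the bench; two 16 mm high thumb nuts and an 18 mm high vent valve stand on the lid 80 mm from its centre. Origin at the centre of its underside, z up. An open threaded neck stands in the middle of the lid.
- cell_rim (a point): centre of the neck's rim (top edge), 40 mm above the lid, z up. Bore 38.4 mm, outside 42.4 mm, mouth bevelled inside over the top 3 mm. Inside lies a soft packing ring, its top 5.5 to 9.5 mm below the rim, as packings differ in thickness; it yields about 1 mm per 40 N.
- thread_start (a point): beginning of one rib of the thread outside the neck: underside of the rib, 8 mm below the rim, 23 mm from the axis, on the chamber's x axis. Two more ribs begin 120 degrees either side. Right-hand thread, lead 18 mm per turn: the ribs (2.5 mm thick, 50 mm across them, 168 degrees long) run down clockwise seen from above.
- glass: clear, slightly greenish round sight glass disc, 36 mm across, 12 mm thick, edges bevelled 1 mm, about 30 g, lying flat on a 100 mm square cork pad 8 mm thick. Origin at the centre of its underside, z up. In place on the packing it stands 2.5 to 6.5 mm proud of the rim.
- ring: steel hexagonal ring nut, 62 mm across flats, 23 mm high, about 220 g, lying skirt down on the bench. Origin at the centre of its underside, z up; flats face its x axis and every 60 degrees. The skirt is 52.4 mm wide inside and 19 mm deep; the 4 mm top flange with a 26 mm hole presses on the glass.
- ring_lug (a point): inner face of one of the nut's three inward lugs (2.5 mm thick, 10 mm long), 23 mm from its axis, 3 mm above its underside, on its x axis; the others 120 degrees either side; dark pips on top mark them. The lugs run under the ribs. With their middles 15 to 40 degrees anticlockwise of the rib beginnings the nut's underside rests about 13 mm below the rim; elsewhere up to 6 mm higher.
- flange (a point): centre of the underside of the nut's top flange, 19 mm above the nut's underside. With the lugs' middles some 0 to 85 degrees past the rib beginnings it meets the glass; over the next 20 degrees the thread's 1 mm of play is taken up, then turning gets heavier (0.2 to 0.3 N m more) and the load on the glass grows by about 1.5 N per degree. Some 20 to 40 N is snug, the glass cracks at 60 N.
- blank: steel blanking plug, a disc 50 mm across and 7 mm thick with an 18 mm wide stub on top, 18 mm high in all; not part of this job; origin at the centre of its underside
- locknut: small dark hexagonal lock nut, 46 mm across flats, 12 mm high; too small for the neck and not part of this job; origin at the centre of its underside
- crucible: black graphite crucible, 60 mm across, 75 mm high; not part of this job; origin at the centre of its underside
- screwdriver: screwdriver lying on the bench; not part of this job
- ejector_pin: headed steel ejector pin lying on the bench, 8 mm thick and 115 mm long; not part of this job
- drill_block: 30 mm steel block with a hole; not part of this job; origin at the centre of its underside
There are look-alikes about, which are no part of the job. Of the things like the glass, leave any that is green or turquoise; of the rest the larger one is meant.

How it is judged:
By the outcome, as a careful person would: the job done as asked, in the order asked, and still so for the second after the job is handed in, with the robot touching nothing.
It also fails if it takes over 72 s, if anything falls off the work surface, if the arm or the gripper's body presses on something with over 40 N, if the wrist force passes 120 N, or if a joint passes its speed limit or range.

## Working session

There is one attempt and no reset: what is moved stays moved. The work goes in short steps, Python scripts to look and compute and a tool call to move; the robot and the scene stay as the last step left them, time stands still between calls to the robot, and variables do not carry over. Pictures are saved under pics/ and viewed, and the job is handed in when it is done.

Besides the shell and the picture viewer there is one more tool, called after "Call:" as a command line: name --argument value ..., lists and objects as JSON in quotes. jog_arm: Moves the arm, as the interface text tells. Its arguments: {"type":"object","properties":{"plan":{"type":"string"},"squeeze":{"type":"number"}},"required":["plan"]}

```bash
mkdir -p pics; ls; python3 - <<'E'
from plant import telemetry, imaging, workorder, recognise, cut_out, robot
import cv2,numpy as np
s=telemetry.sense();print({k:np.round(v,3) for k,v in s.items()});print(robot.nose_length)
for c in ["scene","side","wrist"]:
    im=imaging.camera(c);cv2.imwrite(f"pics/{c}0.png",im[:,:,::-1]);p=imaging.camera_params(c);print(c,np.round(p["camera_matrix"],1).tolist(),np.round(p["dist_coeffs"],3),np.round(p["view"],4).tolist())
E
```

```text
pics
{'t': np.float64(0.0), 'joint_pos': array([ 1.263,  0.351,  1.652, -0.   ,  1.139, -0.085]), 'qd': array([-0.001, -0.001,  0.002, -0.001, -0.001,  0.002]), 'effort': array([-2.0000e-03, -5.0609e+01, -2.9141e+01, -0.0000e+00,  4.0000e-03,
       -0.0000e+00]), 'tcp_pos': array([0.121, 0.536, 0.248]), 'tcp_rot': array([[ 0.221,  0.975, -0.   ],
       [ 0.975, -0.221, -0.001],
       [-0.001, -0.   , -1.   ]]), 'wrist_force': array([ 0.234,  0.403, -0.127]), 'torque': array([-0.029, -0.013, -0.011]), 'finger_gap': np.float64(0.085)}
0.017
scene [[533.5, 0.0, 281.7], [0.0, 533.5, 218.2], [0.0, 0.0, 1.0]] [0.048 0.    0.    0.    0.   ] [[-0.8142, 0.5804, 0.0142, 0.417], [0.4846, 0.6929, -0.534, -0.2041], [-0.3198, -0.4279, -0.8454, 1.3903], [0.0, 0.0, 0.0, 1.0]]
side [[397.0, 0.0, 275.3], [0.0, 397.0, 206.0], [0.0, 0.0, 1.0]] [-0.049  0.     0.     0.     0.   ] [[0.9201, -0.3911, 0.0201, -0.4853], [-0.1975, -0.5078, -0.8386, 0.2078], [0.3381, 0.7676, -0.5444, 0.9115], [0.0, 0.0, 0.0, 1.0]]
wrist [[300.0, 0.0, 282.2], [0.0, 300.0, 209.5], [0.0, 0.0, 1.0]] [-0.049  0.     0.     0.     0.   ] [[0.2214, 0.9752, -0.0, -0.5499], [0.9232, -0.2096, 0.3222, -0.0405], [0.3142, -0.0714, -0.9467, 0.3809], [0.0, 0.0, 0.0, 1.0]]
```

View pics/scene0.png

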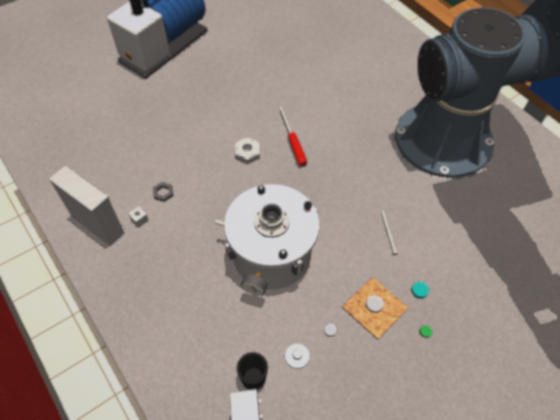

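View pics/side0.png

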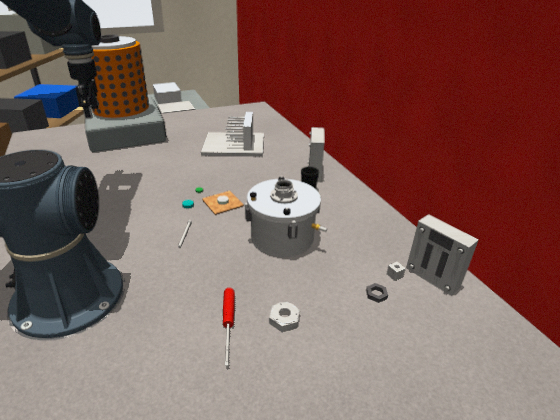

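View pics/wrist0.png

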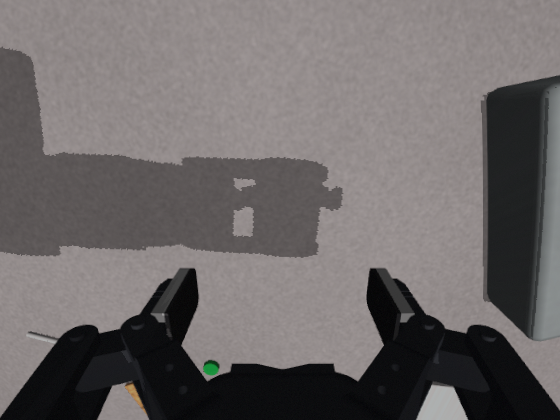

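Scene picture: glass candidates are the clear disc on the cork (375,303), a smaller clear disc (330,329), turquoise (420,289) and green (426,331). By the description I want the one on the cork. Ring candidates are the large light hex (247,149) and the dark lock nut (163,191); I want the large one. The blank at (297,355) is not part of the job.

```bash
cat > h.py <<'E'
from plant import telemetry, imaging, workorder, recognise, cut_out, robot
import cv2,numpy as np
np.set_printoptions(suppress=True,precision=4)
def ray(p,uv):
    K=np.array(p["camera_matrix"]);d=np.array(p["dist_coeffs"]);V=np.array(p["view"])
    n=cv2.undistortPoints(np.array(uv,float).reshape(-1,1,2),K,d).reshape(-1,2)
    R=V[:3,:3];o=-R.T@V[:3,3]
    return o,np.c_[n,np.ones(len(n))]@R
def plane(p,uv,z):
    o,D=ray(p,uv);return o+D*((z-o[2])/D[:,2])[:,None]
def proj(p,X):
    V=np.array(p["view"]);r=cv2.Rodrigues(V[:3,:3])[0]
    return cv2.projectPoints(np.array(X,float).reshape(-1,1,3),r,V[:3,3],np.array(p["camera_matrix"]),np.array(p["dist_coeffs"]))[0].reshape(-1,2)
def toworld(p,x):
    V=np.array(p["view"]);return V[:3,:3].T@(np.array(x)-V[:3,3])
def snap(c,n):
    s=telemetry.sense();p=imaging.camera_params(c);im=imaging.camera(c);cv2.imwrite(f"pics/{n}.png",im[:,:,::-1]);return s,p,im
E
python3 - <<'E'
from h import *
for c in ["scene","side"]:
    s,p,im=snap(c,c+"1")
    for th in ["glass","ring","chamber"] if c=="scene" else ["ring","glass"]:
        for r in recognise(c,th)[:5]:
            X=toworld(p,r["xyz"]);print(c,th,round(r["conf"],2),X,proj(p,X)[0])
    if c=="scene":
        cr=im[270:350,300:450];cv2.imwrite("pics/crop_g.png",cv2.resize(cr,None,fx=5,fy=5,interpolation=cv2.INTER_CUBIC)[:,:,::-1])
        print(plane(p,[[375,303]],.02),plane(p,[[247,147]],.023),plane(p,[[271,210]],.175))
    else: print(plane(p,[[223,200]],.02),plane(p,[[285,312]],.023),plane(p,[[284,181]],.175))
print(telemetry.sense()["t"])
E
```

```text
scene glass 0.71 [0.5616 0.2426 0.0111] [330.7374 330.3854]
scene glass 0.7 [0.4519 0.2507 0.0204] [374.6489 302.9824]
scene glass 0.56 [0.3497 0.2868 0.0186] [422.1756 290.668 ]
scene glass 0.56 [0.4008 0.3575 0.0092] [426.9879 331.6662]
scene ring 0.61 [ 0.4483 -0.2423  0.0231] [246.2364 151.1601]
scene chamber 0.84 [0.5782 0.0442 0.1379] [268.6472 234.711 ]
[[0.4511 0.2511 0.02  ]] [[ 0.4393 -0.2525  0.023 ]] [[0.5543 0.0183 0.175 ]]
side ring 0.73 [ 0.4342 -0.2659  0.0213] [283.9838 318.2645]
side glass 0.65 [0.3471 0.2701 0.0047] [188.0914 205.3957]
side glass 0.6 [ 0.4366 -0.2622  0.0217] [284.2759 316.5514]
side glass 0.45 [0.4478 0.2416 0.0205] [221.586  199.4333]
[[0.4511 0.2375 0.02  ]] [[ 0.4427 -0.2522  0.023 ]] [[0.5609 0.0296 0.175 ]]
0.5
```

View pics/crop_g.png

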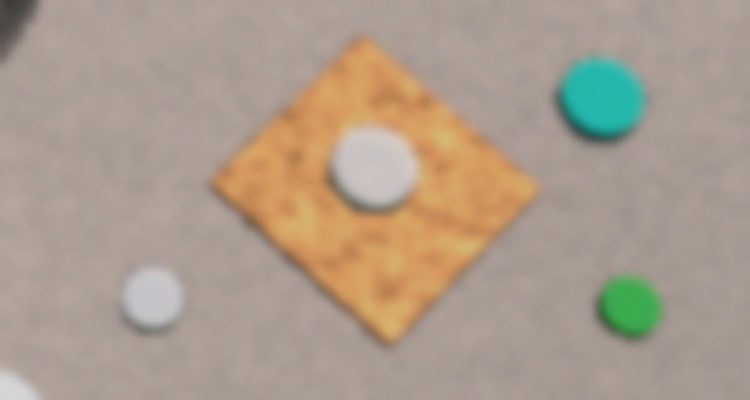

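The close crop shows the whitish clear disc on the cork as the larger of the two clear discs; the other clear one at lower left is smaller. Going to the cork disc.

Call:
jog_arm --plan "0 0 0 -3.0 4.7 1.3 0.6;0 0 0 -3.0 4.7 1.3 0.6;0 0 0 -3.0 4.7 1.3 0.6;0 0 0 -3.0 4.7 1.3 0.6;0 0 0 -3.0 4.7 1.3 0.6;0 0 0 -3.0 4.7 1.3 0.6;0 0 0 -3.0 4.7 1.3 0.6;0 0 0 0 0 0 0.6" --squeeze 25

```text
t: 1.5
tcp_pos: [0.4048, 0.2519, 0.1554]
tcp_rot: [[0.219, 0.976, 0.003], [0.976, -0.219, 0.004], [0.005, 0.002, -1.0]]
wrist_force: [-0.1, 0.2, 0.6]
finger_gap: 0.0513
```

```bash
cat > g.py <<'E'
from h import *
import sys
def look(n,thing,z=None):
    s,p,im=snap("wrist",n)
    R=s["tcp_rot"];T=s["tcp_pos"]
    print("t",s["t"],"tcp",T,"gap",s["finger_gap"],"F",s["wrist_force"]);print(R)
    for t in thing:
        for r in recognise("wrist",t)[:4]:
            X=toworld(p,r["xyz"]);u=proj(p,X)
            print(t,round(r["conf"],2),X,u[0],"plane" ,plane(p,u,z[t])[0] if z and t in z else "","tool",R.T@(X-T))
    return s,p,im
E
python3 - <<'E'
from g import *
s,p,im=look("w1",["glass"],{"glass":.02})
r=cut_out("wrist","glass")
for q in r[:3]:
    m=q["region"].astype(np.uint8);c=max(cv2.findContours(m,0,1)[0],key=cv2.contourArea);print(q["conf"],m.sum(),cv2.minEnclosingCircle(c),cv2.fitEllipse(c) if len(c)>5 else 0)
E
```

```text
t 1.5 tcp [0.4048 0.2519 0.1554] gap 0.051327266141666675 F [-0.135   0.199   0.6425]
[[ 0.2189  0.9757  0.0034]
 [ 0.9757 -0.2189  0.0045]
 [ 0.0051  0.0023 -1.    ]]
glass 0.83 [0.4489 0.2497 0.0193] [289.0024 246.9315] plane [0.4486 0.2498 0.02  ] tool [0.0069 0.0431 0.1362]
glass 0.82 [0.5572 0.2374 0.0079] [298.4063 329.2725] plane [0.5468 0.2389 0.02  ] tool [0.0185 0.1515 0.148 ]
glass 0.67 [0.3481 0.2808 0.0086] [298.7365 134.0378] plane [0.347  0.2803 0.02  ] tool [ 0.015  -0.0621  0.1468]
glass 0.6 [0.4005 0.3573 0.0062] [389.8613 171.81  ] plane [0.3966 0.3529 0.02  ] tool [ 0.1012 -0.0276  0.1497]
0.91 579 ((387.1071472167969, 170.5), 14.116096496582031) ((387.169677734375, 170.5269012451172), (25.262664794921875, 27.382810592651367), 80.97686004638672)
0.88 1131 ((290.04022216796875, 245.9008026123047), 19.312070846557617) ((290.1939392089844, 245.76698303222656), (36.608360290527344, 37.523311614990234), 30.47466468811035)
0.86 398 ((300.8953552246094, 327.8488464355469), 11.348142623901367) ((300.737548828125, 327.910888671875), (21.211288452148438, 22.109888076782227), 11.30324935913086)
```

View pics/w1.png

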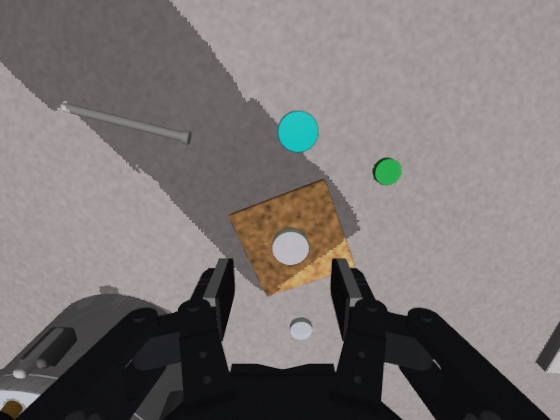

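Wrist picture: clear glass on the cork at (290,246), well between the finger lines; the small clear disc is at (300,329), turquoise at (298,131). Moving above it and lower.

Call:
jog_arm --plan "0 0 0 0.35 2.1 4.5 0.6;0 0 0 0.35 2.1 4.5 0.6;0 0 0 0 0 0 0.6"

```text
t: 2.02
tcp_pos: [0.4454, 0.2571, 0.0664]
tcp_rot: [[0.209, 0.978, 0.007], [0.978, -0.209, 0.007], [0.009, 0.006, -1.0]]
wrist_force: [-0.2, -0.2, 1.2]
finger_gap: 0.0514
```

```bash
python3 - <<'E'
from g import *
s,p,im=look("w2",["glass"],{"glass":.02})
r=cut_out("wrist","glass")
for q in r[:3]:
    m=q["region"].astype(np.uint8);c=max(cv2.findContours(m,0,1)[0],key=cv2.contourArea);e=cv2.fitEllipse(c);print(q["conf"],m.sum(),e,plane(p,[e[0]],.018))
E
```

```text
t 2.025 tcp [0.4454 0.2571 0.0664] gap 0.05136815017439205 F [-0.196  -0.2383  1.234 ]
[[ 0.2088  0.9779  0.0074]
 [ 0.9779 -0.2089  0.0074]
 [ 0.0088  0.0057 -0.9999]]
glass 0.95 [0.4012 0.3574 0.0119] [428.9641 143.5024] plane [0.3995 0.3536 0.02  ] tool [ 0.0884 -0.0644  0.0549]
glass 0.94 [0.4467 0.2494 0.0245] [269.6332 254.7694] plane [0.449  0.2488 0.02  ] tool [-0.0076  0.0027  0.0418]
glass 0.72 [0.5517 0.2405 0.0069] [288.7631 360.43  ] plane [0.5383 0.2429 0.02  ] tool [0.0055 0.1071 0.0601]
glass 0.6 [0.3472 0.2823 0.0075] [288.1463  75.7936] plane [0.3482 0.2818 0.02  ] tool [ 0.0037 -0.1017  0.0583]
0.94 2489 ((273.0574035644531, 251.80551147460938), (55.02684783935547, 55.76152038574219), 19.152233123779297) [[0.4484 0.2511 0.018 ]]
0.91 1562 ((419.54559326171875, 139.60398864746094), (42.054420471191406, 45.50293731689453), 60.44657897949219) [[0.3966 0.3492 0.018 ]]
0.71 505 ((288.4024963378906, 358.98773193359375), (19.267200469970703, 31.945667266845703), 80.99961853027344) [[0.5388 0.2425 0.018 ]]
```

View pics/w2.png

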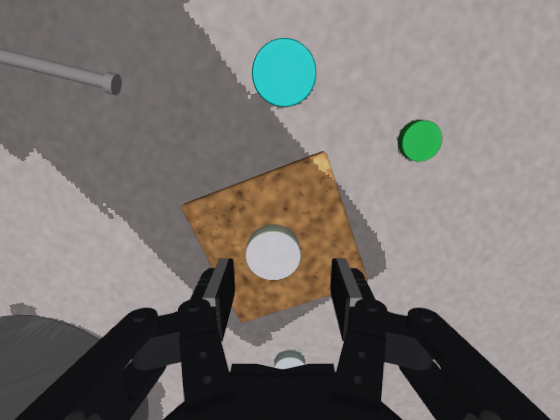

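Glass at (273,252), finger midpoint about column 283; a small correction left and forward, then lowering to just above the cork.

Call:
jog_arm --plan "0.33 -0.5 0 -0.5 0.45 1.0 0.5;0 0 0 0 0 2.0 0.5;0 0 0 0 0 0.5 0.5;0 0 0 0 0 0 0.5"

```text
t: 2.68
tcp_pos: [0.451, 0.2527, 0.0383]
tcp_rot: [[0.207, 0.978, 0.011], [0.978, -0.207, 0.004], [0.006, 0.01, -1.0]]
wrist_force: [0.1, 0.0, -0.3]
finger_gap: 0.0429
```

```bash
python3 - <<'E'
from g import *
s,p,im=look("w3",["glass"],{"glass":.02})
cr=im[220:400,160:400];cv2.imwrite("pics/w3c.png",cv2.resize(cr,None,fx=3,fy=3)[:,:,::-1])
E
```

```text
t 2.675 tcp [0.451  0.2527 0.0383] gap 0.042865818755545404 F [ 0.0601  0.0416 -0.3172]
[[ 0.207   0.9783  0.0107]
 [ 0.9783 -0.2071  0.0044]
 [ 0.0065  0.0095 -0.9999]]
glass 0.83 [0.4493 0.2493 0.022 ] [274.7291 270.5864] plane [0.4505 0.249  0.02  ] tool [-0.0038 -0.0011  0.0163]
glass 0.83 [0.3451 0.2812 0.0071] [293.8259  51.4319] plane [0.347  0.2802 0.02  ] tool [ 0.0058 -0.1098  0.0302]
glass 0.77 [0.4048 0.3528 0.0073] [450.0315 145.3201] plane [0.4017 0.346  0.02  ] tool [ 0.0881 -0.0662  0.031 ]
```

View pics/w3c.png

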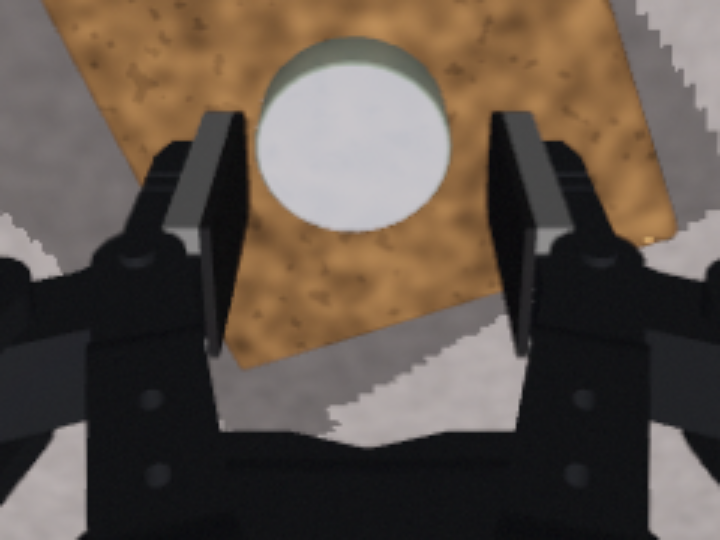

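Call:
jog_arm --plan "0.54 -0.37 0 -0.32 0 0.5 0.5;0 0 0 0 0 0.5 0.5;0 0 0 0 0 0.1 0.5"

```text
t: 3.15
tcp_pos: [0.4508, 0.2495, 0.0276]
tcp_rot: [[0.207, 0.978, 0.001], [0.978, -0.207, 0.0], [0.001, 0.001, -1.0]]
wrist_force: [0.9, 1.1, -0.8]
finger_gap: 0.0425
```

Call:
jog_arm --plan "0 0 0 0 0 0.1 0.5;0 0 0 0 0 0.1 0.5"

```text
t: 3.4
tcp_pos: [0.4508, 0.2496, 0.0254]
tcp_rot: [[0.207, 0.978, 0.001], [0.978, -0.207, 0.0], [0.0, 0.001, -1.0]]
wrist_force: [0.4, 0.3, 0.0]
finger_gap: 0.043
```

Call:
jog_arm --plan "0 0 0 0 0 0.1 0.5;0 0 0 0 0 0.1 0.5"

```text
t: 3.65
tcp_pos: [0.4509, 0.2496, 0.0234]
tcp_rot: [[0.207, 0.978, 0.001], [0.978, -0.207, 0.0], [0.001, 0.001, -1.0]]
wrist_force: [-0.1, 0.1, 0.5]
finger_gap: 0.0429
```

Call:
jog_arm --plan "0 0 0 0 0 0.1 0.5;0 0 0 0 0 0.05 0.5"

```text
t: 3.9
tcp_pos: [0.4509, 0.2496, 0.0232]
tcp_rot: [[0.207, 0.978, 0.001], [0.978, -0.207, 0.0], [0.0, 0.001, -1.0]]
wrist_force: [-2.3, -2.0, 8.6]
finger_gap: 0.0428
```

Call:
jog_arm --plan "0 0 0 0 0 0.07 0.5;0 0 0 0 0 0 0.5"

```text
t: 4.15
tcp_pos: [0.4509, 0.2497, 0.0233]
tcp_rot: [[0.207, 0.978, 0.001], [0.978, -0.207, 0.0], [0.0, 0.001, -1.0]]
wrist_force: [-0.7, 0.7, -0.7]
finger_gap: 0.0427
```

Call:
jog_arm --plan "0 0 0 0 0 0.07 0.5;0 0 0 0 0 0 0.5"

```text
t: 4.4
tcp_pos: [0.451, 0.2497, 0.0232]
tcp_rot: [[0.207, 0.978, 0.001], [0.978, -0.207, 0.0], [0.001, 0.001, -1.0]]
wrist_force: [0.3, -0.6, 0.7]
finger_gap: 0.0428
```

```bash
python3 - <<'E'
from g import *
s,p,im=look("w4",["glass"],{"glass":.02});print(robot.nose_length)
cr=im[220:400,160:400];cv2.imwrite("pics/w4c.png",cv2.resize(cr,None,fx=3,fy=3)[:,:,::-1])
E
```

```text
t 4.4 tcp [0.451  0.2497 0.0232] gap 0.04276798053352755 F [ 0.2917 -0.6205  0.6602]
[[ 0.2067  0.9784  0.0012]
 [ 0.9784 -0.2067  0.0003]
 [ 0.0006  0.0011 -1.    ]]
glass 0.91 [0.4029 0.3554 0.006 ] [476.6138 143.1415] plane [0.3995 0.3468 0.02  ] tool [ 0.0934 -0.069   0.0172]
glass 0.84 [0.4465 0.2476 0.0212] [275.6363 280.201 ] plane [0.4472 0.2474 0.02  ] tool [-0.003 -0.004  0.002]
glass 0.71 [0.3469 0.2812 0.0095] [303.587   47.8144] plane [0.3485 0.2802 0.02  ] tool [ 0.0092 -0.1084  0.0136]
0.017
```

View pics/w4c.png

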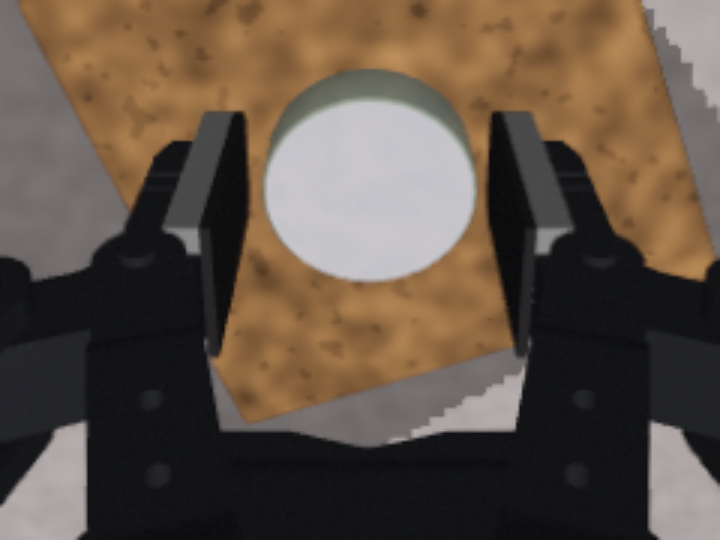

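The glass is centred between the pads at crop (369,190). Cork contact at TCP z = 0.0233 puts the tips 15.2 mm ahead of the TCP at this gap. I raise so the pads hold only about the top 2.7 mm, then grip.

Call:
jog_arm --plan "0 0 0 0 0 -0.5 0.5;0 0 0 0 0 -0.5 0.5;0 0 0 0 0 0 0.4;0 0 0 0 0 0 0.38;0 0 0 0 0 0 0.38;0 0 0 0 0 0 0.38" --squeeze 30

```text
t: 5.25
tcp_pos: [0.4512, 0.2495, 0.0346]
tcp_rot: [[0.207, 0.978, 0.002], [0.978, -0.207, 0.0], [0.0, 0.001, -1.0]]
wrist_force: [-0.0, -0.7, 0.8]
finger_gap: 0.0328
```

```bash
python3 - <<'E'
from g import *
s,p,im=look("w5",["glass"],{"glass":.02})
cr=im[220:400,160:400];cv2.imwrite("pics/w5c.png",cv2.resize(cr,None,fx=3,fy=3)[:,:,::-1])
E
```

```text
t 5.25 tcp [0.4512 0.2495 0.0346] gap 0.032831620521539547 F [-0.0218 -0.7336  0.7598]
[[ 0.2066  0.9784  0.0015]
 [ 0.9784 -0.2066  0.0001]
 [ 0.0004  0.0015 -1.    ]]
glass 0.85 [0.3468 0.2805 0.009 ] [300.5194  52.3183] plane [0.3484 0.2795 0.02  ] tool [ 0.0087 -0.1086  0.0255]
glass 0.69 [0.403  0.3534 0.0079] [461.943  141.6282] plane [0.4003 0.3466 0.02  ] tool [ 0.0917 -0.0687  0.0266]
glass 0.57 [0.447  0.2486 0.0195] [278.3955 266.8563] plane [0.4467 0.2487 0.02  ] tool [-0.0018 -0.004   0.0151]
```

View pics/w5c.png

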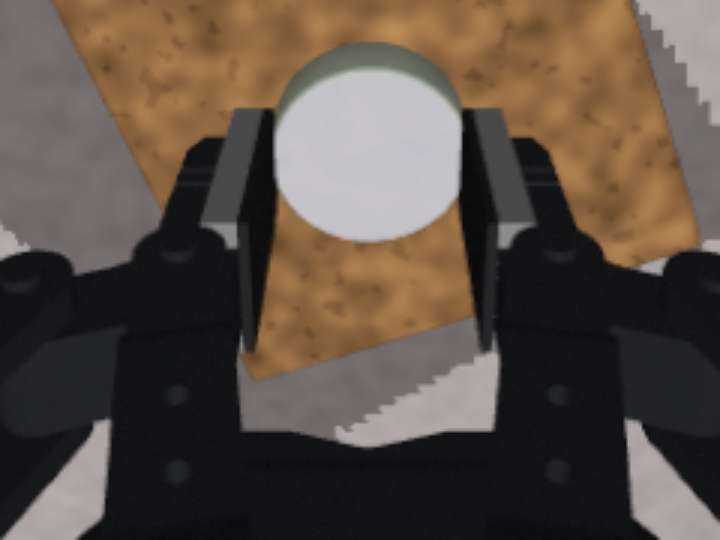

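The gap reads 32.8 mm, less than the 36 mm glass. The picture shows the pads touching the glass edge at crop (275,150) and (461,150), so this reading is ambiguous. I close further to see whether the fingers stop.

Call:
jog_arm --plan "0 0 0 0 0 0 0.32;0 0 0 0 0 0 0.32;0 0 0 0 0 0 0.32"

```text
t: 5.72
tcp_pos: [0.4513, 0.2498, 0.035]
tcp_rot: [[0.207, 0.978, 0.002], [0.978, -0.207, 0.0], [0.001, 0.002, -1.0]]
wrist_force: [-0.6, -0.9, 2.4]
finger_gap: 0.0305
```

```bash
python3 - <<'E'
from g import *
s,p,im=look("w6",["glass"],{"glass":.02})
cr=im[220:400,160:400];cv2.imwrite("pics/w6c.png",cv2.resize(cr,None,fx=3,fy=3)[:,:,::-1])
E
```

```text
t 5.725 tcp [0.4513 0.2498 0.035 ] gap 0.030452589765387967 F [-0.5875 -0.8728  2.3844]
[[ 0.2065  0.9784  0.0017]
 [ 0.9784 -0.2065  0.0004]
 [ 0.0007  0.0016 -1.    ]]
glass 0.91 [0.4015 0.3546 0.0053] [460.3778 137.6211] plane [0.3984 0.3463 0.02  ] tool [ 0.0923 -0.0704  0.0297]
glass 0.89 [0.3479 0.2787 0.0079] [296.4064  56.2035] plane [0.3495 0.2778 0.02  ] tool [ 0.0069 -0.1072  0.0269]
glass 0.56 [0.4492 0.2478 0.0184] [277.3314 269.2557] plane [0.4482 0.248  0.02  ] tool [-0.0024 -0.0017  0.0166]
```

View pics/w6c.png

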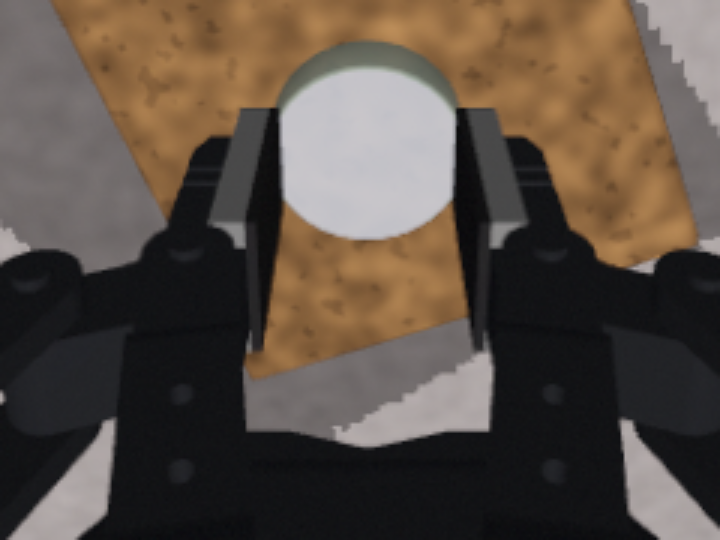

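The gap keeps closing (30.5 mm), so the tips are skimming over the glass top: tip height is about z = 0.020 at TCP 0.035. I open, go about 3 mm lower and grip again.

Call:
jog_arm --plan "0 0 0 0 0 -0.1 0.5;0 0 0 0 0 0 0.5;0 0 0 0 0 0.2 0.5;0 0 0 0 0 0.2 0.5;0 0 0 0 0 0 0.5"

```text
t: 6.45
tcp_pos: [0.4511, 0.2498, 0.0312]
tcp_rot: [[0.207, 0.978, 0.001], [0.978, -0.207, 0.0], [0.001, 0.001, -1.0]]
wrist_force: [0.1, -1.3, -0.7]
finger_gap: 0.043
```

Call:
jog_arm --plan "0 0 0 0 0 0 0.36;0 0 0 0 0 0 0.36;0 0 0 0 0 0 0.36;0 0 0 0 0 0 0.36"

```text
t: 6.95
tcp_pos: [0.4512, 0.2498, 0.0315]
tcp_rot: [[0.207, 0.978, 0.001], [0.978, -0.207, 0.0], [0.001, 0.001, -1.0]]
wrist_force: [-0.3, 0.2, 1.5]
finger_gap: 0.0338
```

Call:
jog_arm --plan "0 0 0 0 0 0 0.3;0 0 0 0 0 0 0.3"

```text
t: 7.2
tcp_pos: [0.4512, 0.2498, 0.0316]
tcp_rot: [[0.207, 0.978, 0.001], [0.978, -0.207, 0.0], [0.001, 0.001, -1.0]]
wrist_force: [-0.2, -0.1, 1.3]
finger_gap: 0.0336
```

```bash
python3 - <<'E'
from g import *
s,p,im=look("w7",[])
cr=im[220:400,160:400];cv2.imwrite("pics/w7c.png",cv2.resize(cr,None,fx=3,fy=3)[:,:,::-1])
E
```

```text
t 7.2 tcp [0.4512 0.2498 0.0316] gap 0.0335754424973188 F [-0.2288 -0.0617  1.3315]
[[ 0.2066  0.9784  0.0013]
 [ 0.9784 -0.2066  0.0003]
 [ 0.0005  0.0012 -1.    ]]
```

View pics/w7c.png

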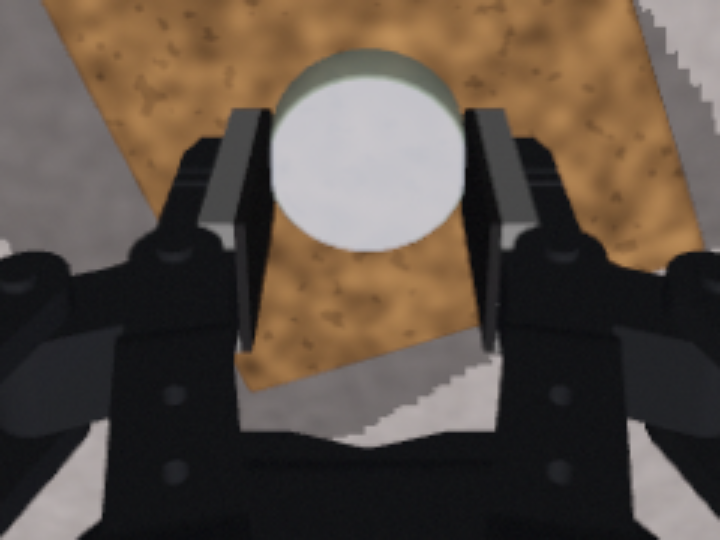

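The gap now stops at 33.6 mm (the pads flex a little) with the glass spanning crop 271 to 466. Lifting to test.

Call:
jog_arm --plan "0 0 0 0 0 -0.5 0.3;0 0 0 0 0 -1 0.3;0 0 0 0 0 -1.5 0.3;0 0 0 0 0 -2 0.3"

```text
t: 7.75
tcp_pos: [0.4507, 0.2496, 0.0838]
tcp_rot: [[0.207, 0.978, -0.0], [0.978, -0.207, -0.0], [-0.0, -0.0, -1.0]]
wrist_force: [-0.3, -0.0, 0.4]
finger_gap: 0.0335
```

```bash
python3 - <<'E'
from g import *
s,p,im=look("w8",[])
cr=im[220:400,160:400];cv2.imwrite("pics/w8c.png",cv2.resize(cr,None,fx=3,fy=3)[:,:,::-1])
s,p,im=snap("scene","s8");cr=im[220:360,250:450];cv2.imwrite("pics/s8c.png",cv2.resize(cr,None,fx=4,fy=4)[:,:,::-1])
E
```

```text
t 7.75 tcp [0.4507 0.2496 0.0838] gap 0.0334780220225492 F [-0.274  -0.004   0.4235]
[[ 0.2067  0.9784 -0.0001]
 [ 0.9784 -0.2067 -0.0003]
 [-0.0003 -0.     -1.    ]]
```

View pics/w8c.png

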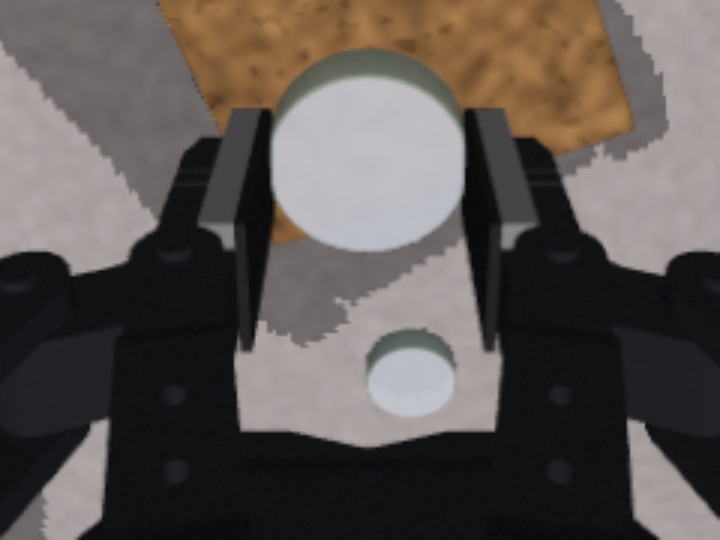

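View pics/s8c.png

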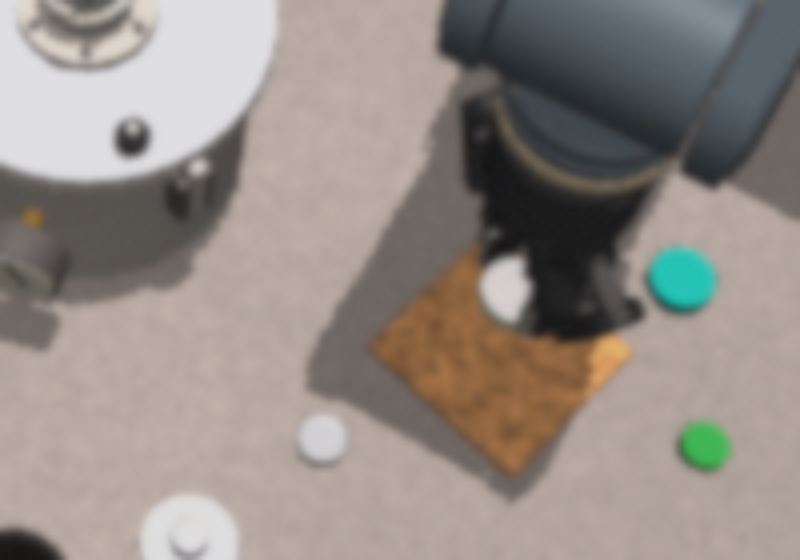

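The glass is held level and lifted off the cork. Now raising and moving over the chamber to look at the neck.

Call:
jog_arm --plan "0 0 0 0 0 -6 0.3;0 0 0 0 0 -6 0.3;0 0 0 0 0 -6 0.3;0 0 0 -4 4 0 0.3;0 0 0 -4 4 0 0.3;0 0 0 -4 4 0 0.3;0 0 0 -4 4 0 0.3;0 0 0 -4 4 0 0.3;0 0 0 0 0 0 0.3"

```text
t: 8.98
tcp_pos: [0.6096, 0.0057, 0.2706]
tcp_rot: [[0.204, 0.979, 0.005], [0.979, -0.204, 0.001], [0.002, 0.005, -1.0]]
wrist_force: [0.4, 0.7, -0.1]
finger_gap: 0.0336
```

```bash
python3 - <<'E'
from g import *
s,p,im=look("w9",["cell_rim","thread_start","chamber"],{"cell_rim":.175,"thread_start":.167})
E
```

```text
t 8.975 tcp [0.6096 0.0057 0.2706] gap 0.033607884639515535 F [ 0.4182  0.7273 -0.0852]
[[ 0.2039  0.979   0.0054]
 [ 0.979  -0.2039  0.001 ]
 [ 0.0021  0.0051 -1.    ]]
cell_rim 0.76 [0.5434 0.0251 0.1352] [287.8559 126.2653] plane [0.5408 0.0247 0.175 ] tool [ 0.0051 -0.0694  0.1351]
thread_start 0.97 [0.5414 0.0296 0.1346] [292.6175 122.7172] plane [0.5396 0.0287 0.167 ] tool [ 0.0091 -0.0723  0.1357]
```

View pics/w9.png

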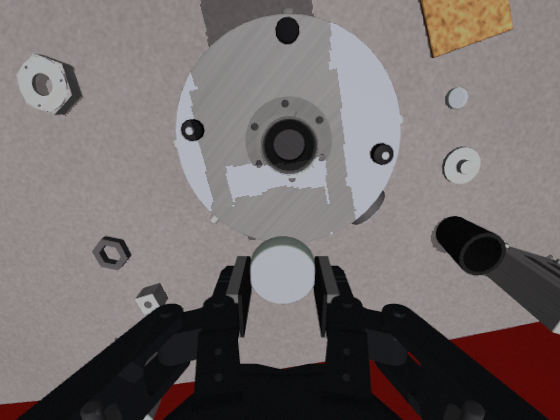

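The neck's mouth is at about (290,145) and the lid is centred near (289,127). The vent valve or thumb nuts are at (287,30), (192,130) and (382,154). The ring is at (44,84) with its pips visible. Enlarging the neck.

```bash
python3 - <<'E'
import cv2
im=cv2.imread("pics/w9.png");cv2.imwrite("pics/w9c.png",cv2.resize(im[90:200,230:350],None,fx=5.5,fy=5.5,interpolation=cv2.INTER_CUBIC))
cv2.imwrite("pics/w9r.png",cv2.resize(im[40:130,0:100],None,fx=6,fy=6,interpolation=cv2.INTER_CUBIC))
E
```

```text
(no output)
```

View pics/w9c.png

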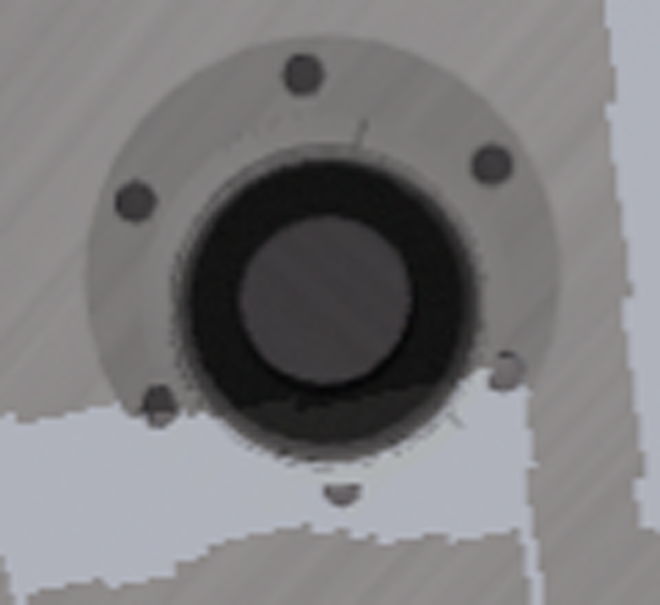

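View pics/w9r.png

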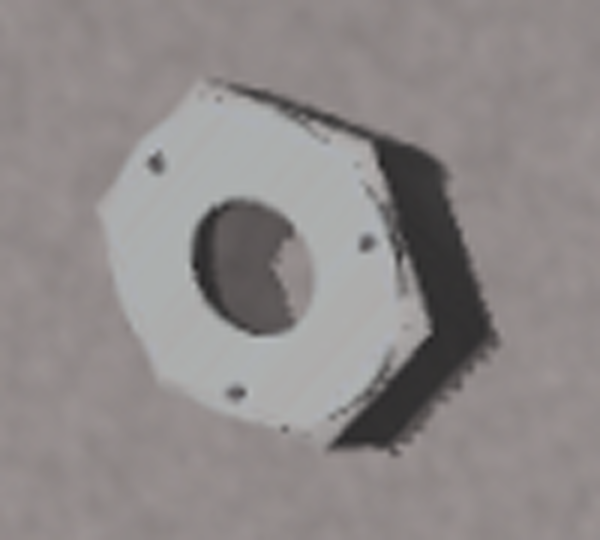

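```bash
cat >> g.py <<'E'
def campose(s,p):
    # point tool->cam
    V=np.array(p["view"]);W=np.eye(4);W[:3,:3]=s["tcp_rot"];W[:3,3]=s["tcp_pos"];return V@W
def tpix(s,p,X):
    X=np.array(X,float).reshape(-1,3);return proj(p,X@np.array(s["tcp_rot"]).T+s["tcp_pos"])
def ptool(s,p,uv,z):
    X=plane(p,uv,z);return (X-s["tcp_pos"])@np.array(s["tcp_rot"])
E
python3 - <<'E'
from g import *
im=cv2.imread("pics/w9.png");s=telemetry.sense();p=imaging.camera_params("wrist")
print(campose(s,p))
print(tpix(s,p,[[0,0,.0116],[0,-.004,.0116],[.018,0,.0116],[0,0,.0236]]))
for z in (.172,.175):
  print(ptool(s,p,[[290,144.9]],z),plane(p,[[290,144.9]],z))
print(ptool(s,p,[[230+362/5.5,90+130/5.5],[230+457/5.5,90+415/5.5]],.17))
print(plane(p,[[44,84]],.023))
# circle around glass in held picture
g=cv2.cvtColor(im,cv2.COLOR_BGR2GRAY)
cv2.imwrite("pics/w9g.png",cv2.resize(im[220:320,220:350],None,fx=5,fy=5))
E
```

```text
[[ 1.      0.0005 -0.0009 -0.0002]
 [-0.0007  0.9466 -0.3223  0.0391]
 [ 0.0007  0.3223  0.9466  0.1462]
 [ 0.      0.      0.      1.    ]]
[[281.7415 276.881 ]
 [281.7342 270.1972]
 [315.9935 276.8088]
 [281.7508 265.5122]]
[[ 0.0061 -0.058   0.0991]] [[0.5528 0.0275 0.172 ]]
[[ 0.006  -0.0584  0.0961]] [[0.5525 0.0275 0.175 ]]
[[ 0.0102 -0.0802  0.101 ]
 [ 0.0239 -0.0423  0.1012]]
[[ 0.4393 -0.2448  0.023 ]]
```

View pics/w9g.png

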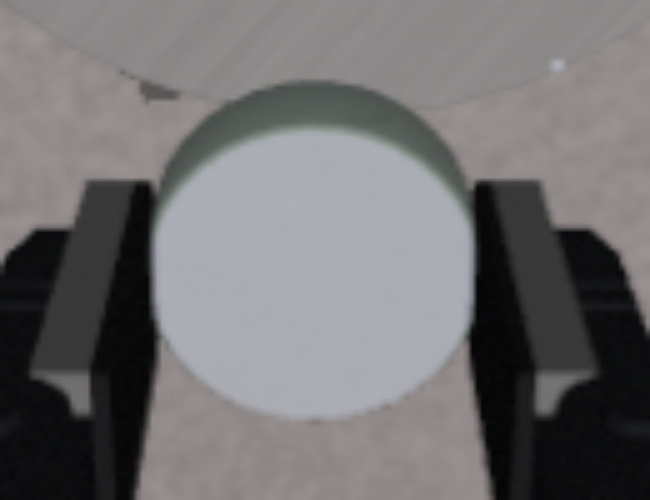

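Glass top centre in the grip is at full px (282.6,274.4). The neck is 5.5 mm in +x and 56.5 mm in -y of it. The rib starts show as radial ticks at crop (362,130) and (457,415). I go lower with the glass just beside the mouth, so both can be measured at nearly the same depth.

Call:
jog_arm --plan "0.3 -0.1 0 0.55 -1.65 2.0 0.3;0 0 0 0 0 2.2 0.3;0 0 0 0 0 1.9 0.3;0 0 0 0 0 0 0.3"

```text
t: 9.68
tcp_pos: [0.5907, 0.0239, 0.2102]
tcp_rot: [[0.193, 0.981, 0.001], [0.981, -0.193, 0.001], [0.002, 0.001, -1.0]]
wrist_force: [-0.2, 0.4, 0.3]
finger_gap: 0.0334
```

```bash
python3 - <<'E'
from g import *
s,p,im=look("w10",[])
cv2.imwrite("pics/w10c.png",cv2.resize(im[110:320,190:380],None,fx=2.8,fy=2.8,interpolation=cv2.INTER_CUBIC)[:,:,::-1])
E
```

```text
t 9.675 tcp [0.5907 0.0239 0.2102] gap 0.03342499177342641 F [-0.2478  0.3843  0.3333]
[[ 0.193   0.9812  0.0012]
 [ 0.9812 -0.1931  0.0013]
 [ 0.0015  0.0009 -1.    ]]
```

View pics/w10c.png

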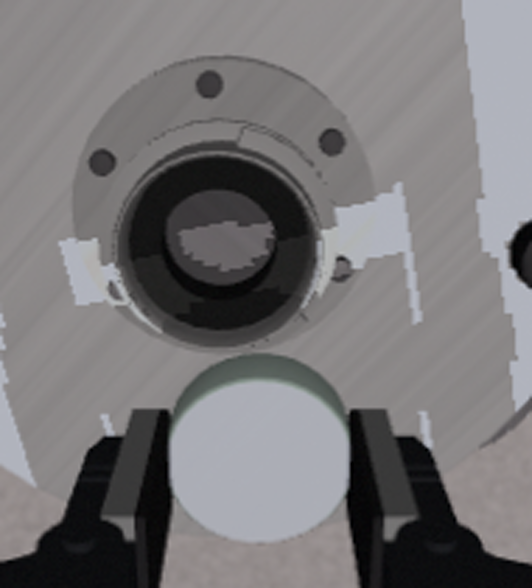

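```bash
python3 - <<'E'
import cv2,numpy as np
im=cv2.imread("pics/w10.png")
c=cv2.resize(im[145:245,215:325],None,fx=7,fy=6,interpolation=cv2.INTER_CUBIC)
c=cv2.resize(im[145:245,215:325],None,fx=6,fy=6,interpolation=cv2.INTER_CUBIC)
c=np.clip(c.astype(float)*1.3,0,255).astype(np.uint8);cv2.imwrite("pics/w10d.png",c)
E
```

```text
(no output)
```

View pics/w10d.png

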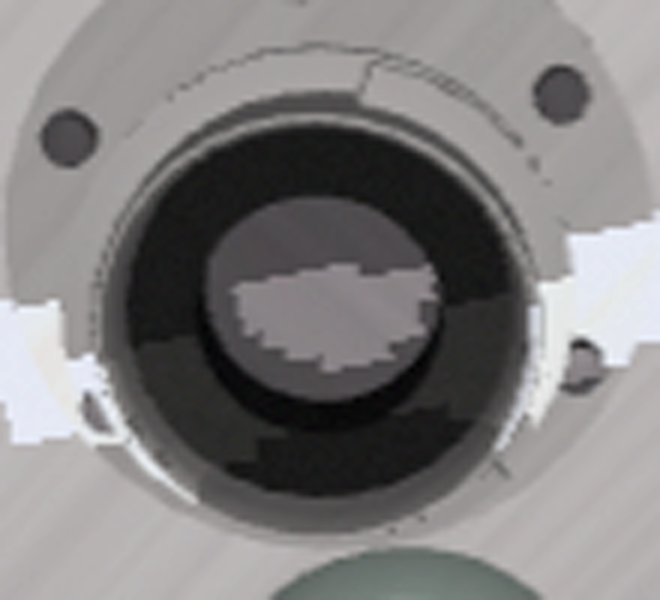

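```bash
cat > ov.py <<'E'
from g import *
def overlay(im,s,p,circs,roi,f,out):
    x0,x1,y0,y1=roi
    c=cv2.resize(im[y0:y1,x0:x1,::-1],None,fx=f,fy=f,interpolation=cv2.INTER_CUBIC)
    th=np.linspace(0,2*np.pi,181)
    for (cx,cy,z,r,col) in circs: # tool xy centre, tool z
        u=tpix(s,p,np.c_[cx+r*np.cos(th),cy+r*np.sin(th),np.full_like(th,z)])
        u=((u-[x0,y0]+.5)*f).astype(np.int32);cv2.polylines(c,[u],True,col,1)
    cv2.imwrite(out,c)
E
python3 - <<'E'
from ov import *
s=telemetry.sense();p=imaging.camera_params("wrist");im=cv2.imread("pics/w10.png")[:,:,::-1]
n=ptool(s,p,[[268.3,199.5]],.175)[0];print(n,plane(p,[[268.3,199.5]],.175))
zt=lambda z:s["tcp_pos"][2]-z
x,y=n[:2]
overlay(im,s,p,[(x,y,zt(.175),.0212,(0,0,255)),(x,y,zt(.172),.0192,(0,255,0)),(x,y,zt(.1695),.025,(255,0,0)),(.0005,-.0015,.0116,.017,(0,0,255)),(.0005,-.0015,.0226,.018,(0,255,0)),(.0005,-.0015,.0126,.018,(255,0,255))],(200,340,140,310),4.5,"pics/w10o.png")
E
```

```text
[-0.0076 -0.035   0.0361] [[0.5556 0.0232 0.175 ]]
```

View pics/w10o.png

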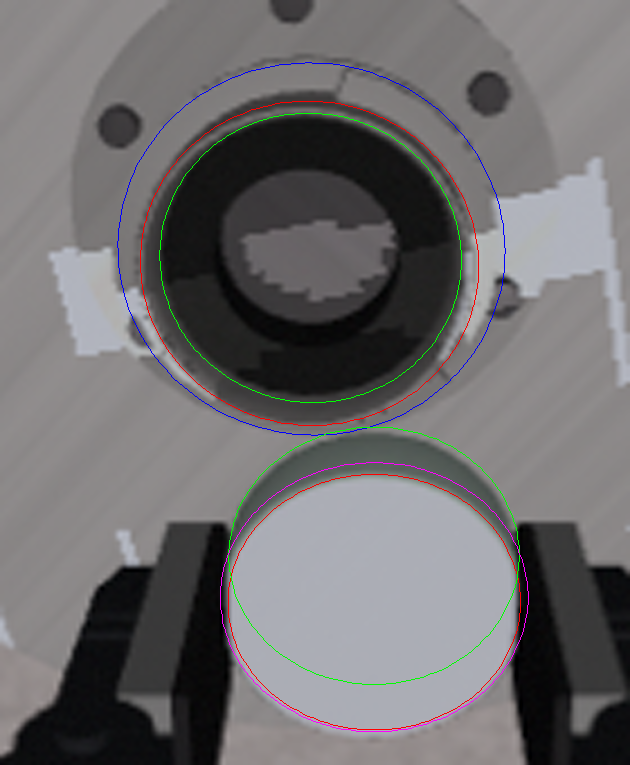

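The overlay fits the neck mouth at crop (308,268) and the glass base arc at crop (373,432). The relative shift is x -8.1 mm, y -34.0 mm. Moving over the mouth and checking before lowering.

Call:
jog_arm --plan "0 0 0 -0.3 -1.2 0 0.3;0 0 0 -0.3 -1.2 0 0.3;0 0 0 -0.2 -1.0 0 0.3;0 0 0 0 0 0 0.3"

```text
t: 10.22
tcp_pos: [0.554, 0.0231, 0.2137]
tcp_rot: [[0.192, 0.981, 0.006], [0.981, -0.192, 0.001], [0.002, 0.006, -1.0]]
wrist_force: [-0.5, 0.8, -0.0]
finger_gap: 0.0336
```

```bash
python3 - <<'E'
from ov import *
s,p,im=look("w11",[])
R=s["tcp_rot"];T=s["tcp_pos"];d=R.T@(np.array([.5557,.0226,T[2]])-T);print(d)
zt=lambda z:T[2]-z
x,y=d[:2]
overlay(im,s,p,[(x,y,zt(.175),.0212,(0,0,255)),(x,y,zt(.1695),.025,(255,0,0)),(.0002,-.0005,.0226,.018,(0,255,0)),(.0002,-.0005,.0126,.018,(255,0,255))],(200,360,180,310),4.5,"pics/w11o.png")
E
```

```text
t 10.225 tcp [0.554  0.0231 0.2137] gap 0.03361090247816922 F [-0.4638  0.8477 -0.016 ]
[[ 0.1923  0.9813  0.0064]
 [ 0.9813 -0.1923  0.0012]
 [ 0.0024  0.006  -1.    ]]
[-0.0001  0.0018  0.    ]
```

View pics/w11o.png

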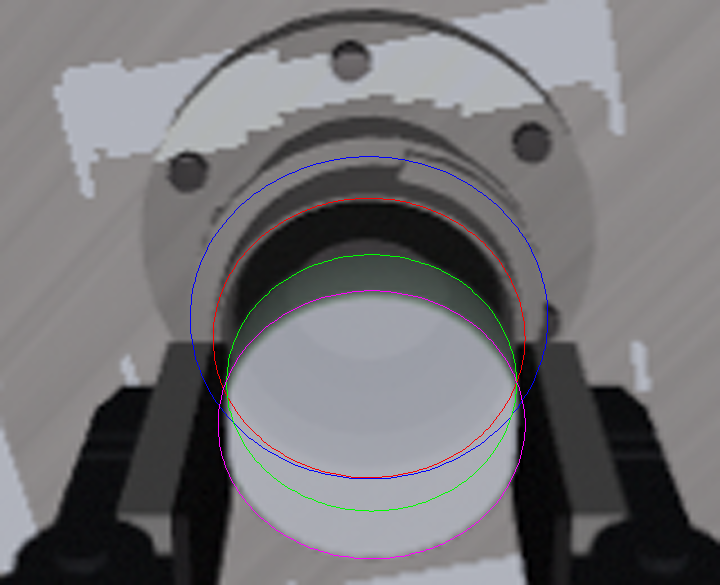

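The rim's upper edge appears about 10 crop px above the red prediction, which suggests the neck is about 1 mm nearer in -y. I level the tool, go lower to just above the rim, and measure again at equal depth.

Call:
jog_arm --plan "0.34 -0.14 0 0 0.06 0.5 0.3;0 0 0 0 0 0.5 0.3;0 0 0 0 0 0.15 0.3;0 0 0 0 0 0 0.3"

```text
t: 10.78
tcp_pos: [0.5556, 0.0228, 0.2009]
tcp_rot: [[0.192, 0.981, -0.0], [0.981, -0.192, -0.0], [-0.0, -0.0, -1.0]]
wrist_force: [1.3, 0.8, -0.5]
finger_gap: 0.0337
```

```bash
python3 - <<'E'
from ov import *
s,p,im=look("w12",[])
R=s["tcp_rot"];T=s["tcp_pos"];d=R.T@(np.array([.5545,.0228,T[2]])-T);print(d)
zt=lambda z:T[2]-z
x,y=d[:2]
cv2.imwrite("pics/w12c.png",cv2.resize(im[190:310,210:350,::-1],None,fx=5,fy=5,interpolation=cv2.INTER_CUBIC))
overlay(im,s,p,[(x,y,zt(.175),.0212,(0,0,255)),(x,y,zt(.1695),.025,(255,0,0)),(.0002,-.0005,.0226,.018,(0,255,0)),(.0002,-.0005,.0126,.018,(255,0,255))],(210,350,190,310),5,"pics/w12o.png")
E
```

```text
t 10.775 tcp [0.5556 0.0228 0.2009] gap 0.033659898056929476 F [ 1.3164  0.7768 -0.5195]
[[ 0.1925  0.9813 -0.0004]
 [ 0.9813 -0.1925 -0.0002]
 [-0.0003 -0.0004 -1.    ]]
[-0.0002 -0.0011  0.    ]
```

View pics/w12o.png

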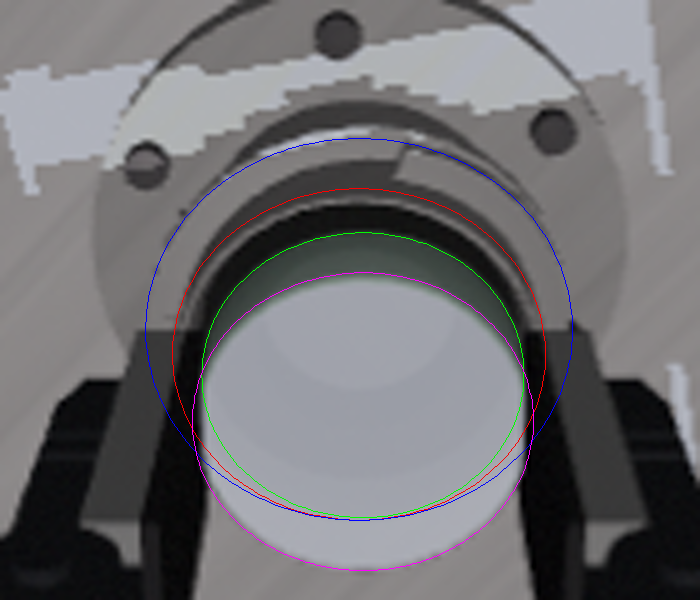

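View pics/w12c.png

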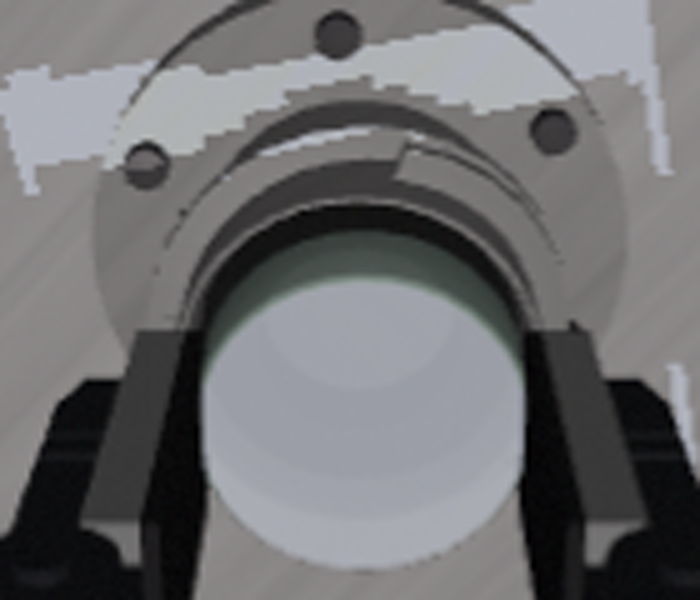

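Now rim (top edge row about 197, sides 183 to 543) and glass (203 to 525, base arc about 230) are concentric in x; y needs about +0.6 mm. Correcting and entering slowly.

Call:
jog_arm --plan "0 0 0 0 0.06 0.1 0.3;0 0 0 0 0 0.15 0.3;0 0 0 0 0 0.15 0.3;0 0 0 0 0 0 0.3"

```text
t: 11.32
tcp_pos: [0.5564, 0.0227, 0.1969]
tcp_rot: [[0.192, 0.981, 0.0], [0.981, -0.192, -0.0], [-0.0, 0.0, -1.0]]
wrist_force: [0.2, 0.2, 0.2]
finger_gap: 0.0336
```

Call:
jog_arm --plan "0 0 0 0 0 0.1 0.3;0 0 0 0 0 0.1 0.3"

```text
t: 11.58
tcp_pos: [0.5564, 0.0227, 0.1949]
tcp_rot: [[0.192, 0.981, 0.0], [0.981, -0.192, -0.0], [-0.0, 0.0, -1.0]]
wrist_force: [0.3, 0.1, -0.7]
finger_gap: 0.0338
```

The glass is in the bevel with no force. Continuing in small steps to the packing.

Call:
jog_arm --plan "0 0 0 0 0 0.08 0.3;0 0 0 0 0 0.08 0.3"

```text
t: 11.82
tcp_pos: [0.5564, 0.0227, 0.1931]
tcp_rot: [[0.192, 0.981, 0.0], [0.981, -0.192, -0.0], [-0.0, 0.0, -1.0]]
wrist_force: [-0.3, -0.0, -0.1]
finger_gap: 0.0338
```

Call:
jog_arm --plan "0 0 0 0 0 0.08 0.3;0 0 0 0 0 0.08 0.3"

```text
t: 12.08
tcp_pos: [0.5565, 0.0227, 0.1921]
tcp_rot: [[0.192, 0.981, 0.0], [0.981, -0.192, -0.0], [-0.0, 0.001, -1.0]]
wrist_force: [-5.4, -0.4, 10.7]
finger_gap: 0.0333
```

Call:
jog_arm --plan "0 0 0 0 0 0.08 0.3"

```text
t: 12.2
tcp_pos: [0.5565, 0.0227, 0.1921]
tcp_rot: [[0.192, 0.981, 0.001], [0.981, -0.192, -0.0], [-0.0, 0.001, -1.0]]
wrist_force: [-5.1, -0.6, 9.9]
finger_gap: 0.0333
```

Call:
jog_arm --plan "0 0 0 0 0 0.08 0.3"

```text
t: 12.32
tcp_pos: [0.5565, 0.0227, 0.1921]
tcp_rot: [[0.192, 0.981, 0.001], [0.981, -0.192, -0.0], [-0.0, 0.001, -1.0]]
wrist_force: [-4.5, 0.5, 8.6]
finger_gap: 0.0336
```

Contact of about 10 N at TCP z = 0.1921, i.e. glass base about 6.5 mm below the rim, inside the packing range. There is a -5 N side force too, so looking before release.

```bash
python3 - <<'E'
from ov import *
s,p,im=look("w13",[])
print(s["torque"])
cv2.imwrite("pics/w13c.png",cv2.resize(im[190:310,210:350,::-1],None,fx=5,fy=5,interpolation=cv2.INTER_CUBIC))
s,p,im=snap("side","s13");cv2.imwrite("pics/s13c.png",cv2.resize(im[130:230,220:350,::-1],None,fx=5,fy=5,interpolation=cv2.INTER_CUBIC))
E
```

```text
t 12.325 tcp [0.5565 0.0227 0.1921] gap 0.0335998369446588 F [-4.4614  0.4624  8.5682]
[[ 0.1923  0.9813  0.0011]
 [ 0.9813 -0.1923 -0.0004]
 [-0.0002  0.0011 -1.    ]]
[ 0.018   0.7787 -0.0106]
```

View pics/w13c.png

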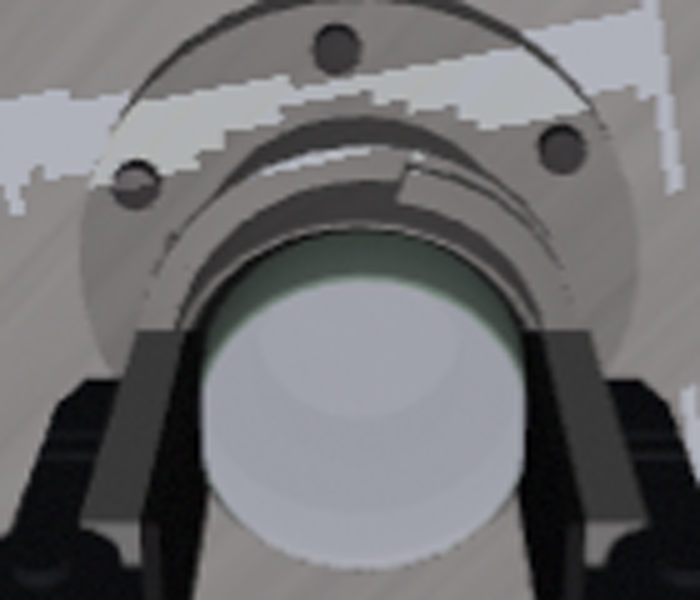

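View pics/s13c.png

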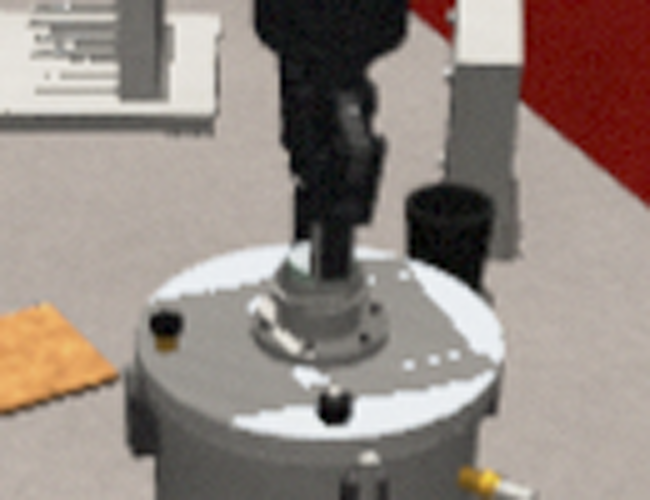

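Far rim row is about 222 and the glass sits with its base under the rim. The side force pushes the tool toward -y, so I ease the glass 0.4 mm that way and check the contact again.

Call:
jog_arm --plan "0 0 0 0 -0.04 -0.05 0.3;0 0 0 0 0 0 0.3"

```text
t: 12.68
tcp_pos: [0.5562, 0.0228, 0.1929]
tcp_rot: [[0.192, 0.981, 0.002], [0.981, -0.192, -0.0], [-0.0, 0.002, -1.0]]
wrist_force: [0.6, -0.3, -1.0]
finger_gap: 0.0337
```

Call:
jog_arm --plan "0 0 0 0 0 0.06 0.3;0 0 0 0 0 0.08 0.3"

```text
t: 12.92
tcp_pos: [0.5563, 0.0228, 0.192]
tcp_rot: [[0.192, 0.981, 0.002], [0.981, -0.192, -0.0], [-0.0, 0.002, -1.0]]
wrist_force: [-4.0, -0.5, 11.7]
finger_gap: 0.0336
```

Same contact height (0.1920) after the shift, so it is the flat packing and not the bevel. Relaxing the push and releasing.

Call:
jog_arm --plan "0 0 0 0 0 0 0.3;0 0 0 0 0 0 0.45;0 0 0 0 0 0 0.5;0 0 0 0 0 0 0.5"

```text
t: 13.42
tcp_pos: [0.5562, 0.0228, 0.1919]
tcp_rot: [[0.192, 0.981, 0.001], [0.981, -0.192, -0.0], [-0.0, 0.002, -1.0]]
wrist_force: [0.0, -0.2, 0.9]
finger_gap: 0.0422
```

Call:
jog_arm --plan "0 0 0 0 0 -0.5 0.5;0 0 0 0 0 -1.5 0.5;0 0 0 0 3 -3 0.5;0 0 0 0 3 -3 0.6;0 0 0 0 0 0 0.7"

```text
t: 14.05
tcp_pos: [0.6164, 0.0111, 0.278]
tcp_rot: [[0.192, 0.981, 0.003], [0.981, -0.192, -0.001], [0.0, 0.003, -1.0]]
wrist_force: [0.1, 0.9, -0.2]
finger_gap: 0.0596
```

```bash
python3 - <<'E'
from ov import *
s,p,im=look("w14",["glass"],{"glass":.18})
cv2.imwrite("pics/w14c.png",cv2.resize(im[90:230,210:370,::-1],None,fx=4.5,fy=4.5,interpolation=cv2.INTER_CUBIC))
E
```

```text
t 14.05 tcp [0.6164 0.0111 0.278 ] gap 0.05957003302965097 F [ 0.1446  0.8688 -0.1931]
[[ 0.1921  0.9814  0.0032]
 [ 0.9814 -0.1921 -0.0005]
 [ 0.0001  0.0033 -1.    ]]
glass 0.81 [0.5552 0.0246 0.1803] [283.8023 138.3383] plane [0.5552 0.0246 0.18  ] tool [ 0.0015 -0.0629  0.0975]
glass 0.79 [0.5617 0.2391 0.0061] [449.9102  97.7866] plane [0.5493 0.1465 0.18  ] tool [ 0.2133 -0.0984  0.2716]
glass 0.34 [0.6431 0.2411 0.0066] [453.0926 160.2278] plane [0.5952 0.1477 0.18  ] tool [ 0.2308 -0.0189  0.2714]
```

View pics/w14.png

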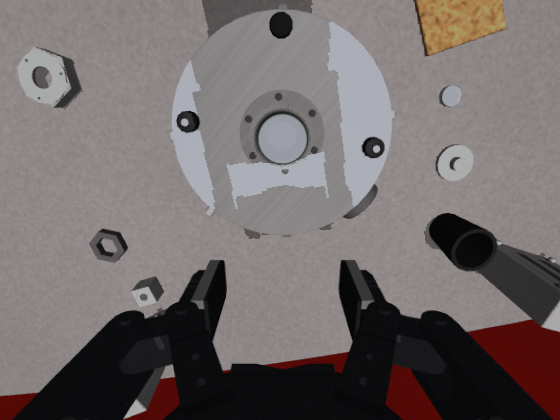

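View pics/w14c.png

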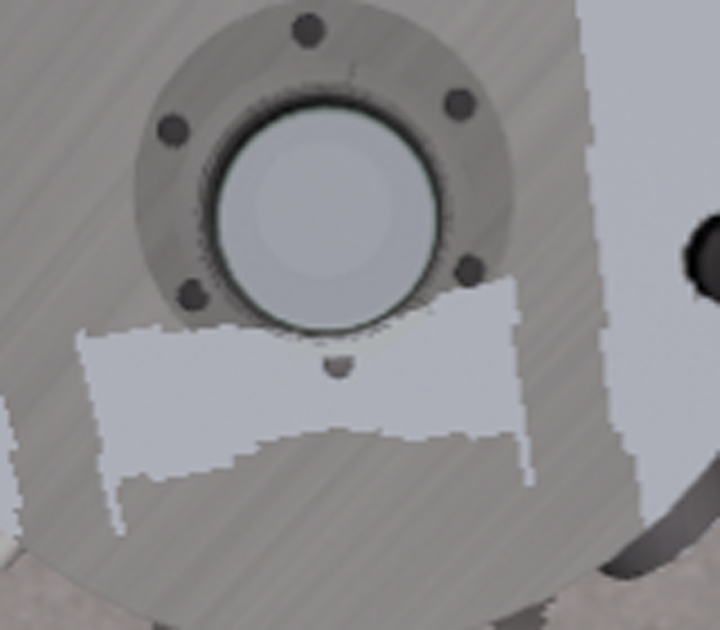

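The glass sits round and central in the neck at (283,138), with no tilt visible. Next is the rib start angle from the earlier pictures, and the ring's pose from this one.

```bash
python3 - <<'E'
from g import *
s=telemetry.sense();p=imaging.camera_params("wrist")
C=campose(s,p)
def P(uv,T,R,z):
    R=np.array(R);W=np.eye(4);W[:3,:3]=R;W[:3,3]=T
    q=dict(p);q["view"]=C@np.linalg.inv(W);return plane(q,uv,z)
R10=s["tcp_rot"]*0+np.array([[.193,.9812,.0012],[.9812,-.1931,.0013],[.0015,.0009,-1]]);T10=[.5907,.0239,.2102]
R12=np.array([[.1925,.9813,-.0004],[.9813,-.1925,-.0002],[-.0003,-.0004,-1]]);T12=[.5556,.0228,.2009]
for nm,pts,T,R,c in [("10",[[275,161.7],[277.5,155.8],[298.3,222.8]],T10,R10,(267.9+.2,200.2)),("12",[[289.2,226],[292,219.6]],T12,R12,None)]:
    X=P(pts,T,R,.1695)
    c0=P([c],T,R,.175)[0] if c else np.array([.5556,.0228,0])
    d=X-c0;print(nm,c0,np.hypot(d[:,0],d[:,1])*1e3,np.degrees(np.arctan2(d[:,1],d[:,0])))
# ring in w14
im=cv2.imread("pics/w14.png")
cv2.imwrite("pics/w14r.png",cv2.resize(im[30:120,0:100],None,fx=6,fy=6,interpolation=cv2.INTER_CUBIC))
E
```

```text
10 [0.555  0.0232 0.175 ] [21.0774 24.571  23.5592] [158.1474 156.3428  36.8282]
12 [0.5556 0.0228 0.    ] [21.2293 25.3254] [157.4894 155.8001]
```

View pics/w14r.png

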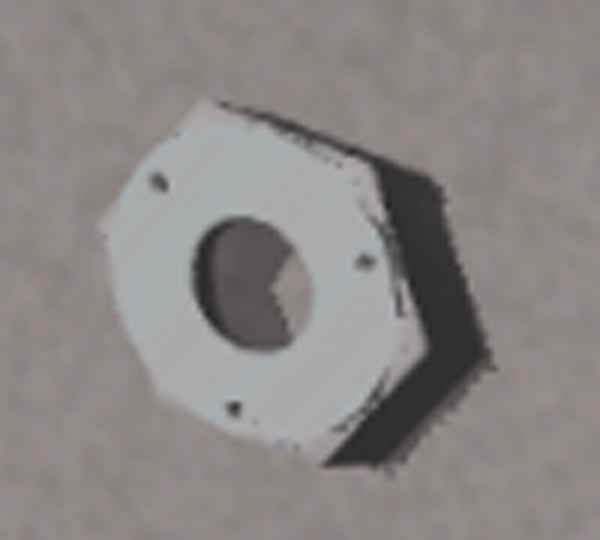

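```bash
python3 - <<'E'
from g import *
s=telemetry.sense();p=imaging.camera_params("wrist");print(s["joint_pos"])
u=np.array([[158,182],[366,260],[234,407],[253,284]])/6+[0,30]
X=plane(p,u,.023);c=X[:3].mean(0);print(X,c)
d=X[:3]-c;print(np.hypot(d[:,0],d[:,1]),np.degrees(np.arctan2(d[:,1],d[:,0])))
E
```

```text
[-0.057   0.4449  1.4434 -0.0003  1.2549 -1.4347]
[[ 0.4144 -0.2602  0.023 ]
 [ 0.4382 -0.223   0.023 ]
 [ 0.458  -0.2619  0.023 ]
 [ 0.4369 -0.2481  0.023 ]] [ 0.4369 -0.2483  0.023 ]
[0.0254 0.0254 0.0251] [-152.2749   87.0383  -32.6826]
```

```bash
python3 - <<'E'
from g import *
p=imaging.camera_params("scene")
print(plane(p,[[303,160],[290,137],[282,110],[163,191],[247,149]],.01))
E
```

```text
[[ 0.342  -0.147   0.01  ]
 [ 0.3246 -0.2264  0.01  ]
 [ 0.287  -0.3146  0.01  ]
 [ 0.6736 -0.2627  0.01  ]
 [ 0.4373 -0.2564  0.01  ]]
```

Rib starts are at about 37/157/277 degrees; ring lugs at about 87.3 degrees (mod 120). Moving to the ring with the jaws toward the flats at 87 degrees.

Call:
jog_arm --plan "0 0 0 -4.9 -1.2 0 1;0 0 0 -4.9 -1.2 0 1;0 0 0 -4.9 -1.2 0 1;0 0 0 -4.9 -1.2 2.8 1;0 0 0 -4.9 -1.2 2.8 1;0 0 0 -4.4 -1.6 2.8 1;0 0 -8.0 0 0 2.5 1;0 0 0 0 0 0 1"

```text
t: 15.15
tcp_pos: [0.4712, -0.2604, 0.1588]
tcp_rot: [[0.049, 0.999, -0.012], [0.999, -0.049, 0.005], [0.004, -0.012, -1.0]]
wrist_force: [0.6, 0.0, -0.5]
finger_gap: 0.0853
```

```bash
python3 - <<'E'
from ov import *
s,p,im=look("w15",["ring","ring_lug"],{"ring":.023,"ring_lug":.023})
R=s["tcp_rot"];print("yaw",np.degrees(np.arctan2(R[1,0],R[0,0])))
cv2.imwrite("pics/w15c.png",cv2.resize(im[60:290,180:400,::-1],None,fx=2.6,fy=2.6,interpolation=cv2.INTER_CUBIC))
E
```

```text
t 15.15 tcp [ 0.4712 -0.2604  0.1588] gap 0.08528601677517345 F [ 0.6138  0.0451 -0.5267]
[[ 0.0489  0.9987 -0.0121]
 [ 0.9988 -0.0488  0.005 ]
 [ 0.0044 -0.0123 -0.9999]]
ring_lug 0.76 [ 0.4355 -0.252   0.0239] [288.5332 167.2492] plane [ 0.4357 -0.2519  0.023 ] tool [ 0.0061 -0.0344  0.1354]
yaw 87.19734066569808
```

View pics/w15.png

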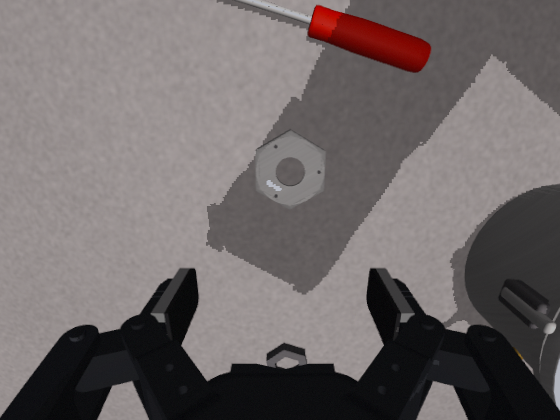

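View pics/w15c.png

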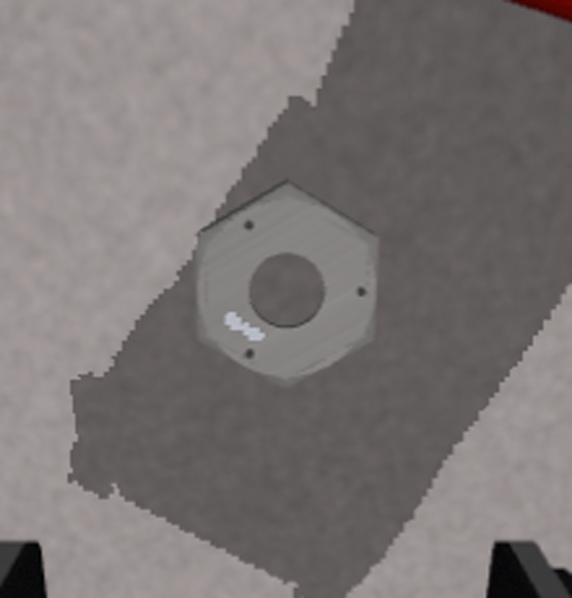

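Ring centred at (290,172), pips at crop (248,225), (361,292), (249,353); one lug points along tool +x, i.e. the flats are aligned with the jaws.

```bash
python3 - <<'E'
from ov import *
s=telemetry.sense();p=imaging.camera_params("wrist");T=s["tcp_pos"]
u=np.array([[248,225],[361,292],[249,353]])/2.6+[180,60]
X=plane(p,u,.023);c=X.mean(0);d=X-c;print(c,np.hypot(d[:,0],d[:,1]),np.degrees(np.arctan2(d[:,1],d[:,0])),s["tcp_rot"].T@(c-T))
print(s["tcp_rot"].T@[0,0,-1])
E
```

```text
[ 0.4431 -0.2516  0.023 ] [0.0259 0.0258 0.0256] [-152.9101   86.4146  -33.082 ] [ 0.0075 -0.0295  0.1387]
[-0.0016  0.0076  1.    ]
```

Call:
jog_arm --plan "-0.44 -0.1 0 0.35 -0.7 3 1;0 0 0 0.35 -0.7 3 1;0 0 0 0 0 0 1;0 0 0 0 0 0 1"

```text
t: 15.8
tcp_pos: [0.4629, -0.2528, 0.1057]
tcp_rot: [[0.052, 0.999, 0.008], [0.999, -0.052, -0.005], [-0.005, 0.008, -1.0]]
wrist_force: [0.8, -0.5, 0.5]
finger_gap: 0.0854
```

```bash
python3 - <<'E'
from ov import *
s,p,im=look("w16",[])
R=s["tcp_rot"];print("yaw",np.degrees(np.arctan2(R[1,0],R[0,0])))
cv2.imwrite("pics/w16c.png",cv2.resize(im[120:320,180:400,::-1],None,fx=3,fy=3,interpolation=cv2.INTER_CUBIC))
E
```

```text
t 15.8 tcp [ 0.4629 -0.2528  0.1057] gap 0.08540068885779914 F [ 0.763  -0.4631  0.4878]
[[ 0.0524  0.9986  0.0078]
 [ 0.9986 -0.0524 -0.0052]
 [-0.0047  0.0081 -1.    ]]
yaw 86.99522843765926
```

View pics/w16c.png

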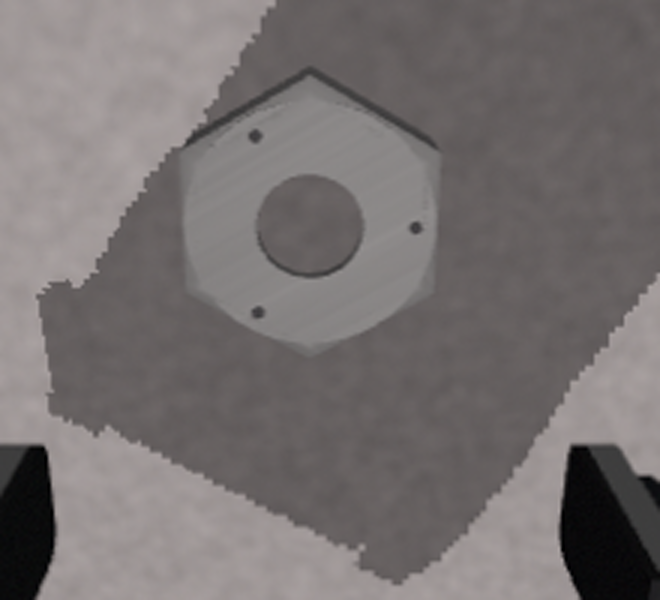

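```bash
python3 - <<'E'
from ov import *
s=telemetry.sense();p=imaging.camera_params("wrist");T=s["tcp_pos"];print(T,s["tcp_rot"])
u=np.array([[255,136],[415,228],[258,313]])/3+[180,120]
X=plane(p,u,.023);c=X.mean(0);d=X-c;print(c,np.hypot(d[:,0],d[:,1]),np.degrees(np.arctan2(d[:,1],d[:,0])))
y=np.arctan2(s["tcp_rot"][1,0],s["tcp_rot"][0,0]);e=c-T;print("x",e[0]*np.cos(y)+e[1]*np.sin(y),"y",e[0]*np.sin(y)-e[1]*np.cos(y))
print(s["tcp_rot"].T@[0,0,-1])
E
```

```text
[ 0.4628 -0.2527  0.1057] [[ 0.0524  0.9986  0.0077]
 [ 0.9986 -0.0523 -0.0051]
 [-0.0047  0.008  -1.    ]]
[ 0.44   -0.2508  0.023 ] [0.0256 0.0254 0.0256] [-153.3406   86.8314  -32.9406]
x 0.0007279190649832736 y -0.022905698479142464
[ 0.0047 -0.008   1.    ]
```

Call:
jog_arm --plan "0 0 0 0.07 -1.2 1 1;0.4 0.25 0 0 -1.1 1 1;0 0 0 0 0 2.0 1;0 0 0 0 0 1.5 1;0 0 0 0 0 0 1"

```text
t: 16.48
tcp_pos: [0.4379, -0.2513, 0.0491]
tcp_rot: [[0.053, 0.999, 0.002], [0.999, -0.053, -0.001], [-0.001, 0.002, -1.0]]
wrist_force: [0.0, -0.3, 0.2]
finger_gap: 0.0853
```

```bash
python3 - <<'E'
from ov import *
s,p,im=look("w17",[])
T=s["tcp_pos"];c=np.array([.44,-.2508,0])
y=np.arctan2(s["tcp_rot"][1,0],s["tcp_rot"][0,0]);e=c-T;print("yaw",np.degrees(y),"x",e[0]*np.cos(y)+e[1]*np.sin(y),"y",e[0]*np.sin(y)-e[1]*np.cos(y),s["tcp_rot"].T@[0,0,-1])
cv2.imwrite("pics/w17c.png",cv2.resize(im[200:400,150:410,::-1],None,fx=3,fy=3,interpolation=cv2.INTER_CUBIC))
E
```

```text
t 16.475 tcp [ 0.4379 -0.2513  0.0491] gap 0.08527363673085175 F [ 0.0448 -0.2987  0.2334]
[[ 0.0533  0.9986  0.0015]
 [ 0.9986 -0.0533 -0.0008]
 [-0.0007  0.0016 -1.    ]]
yaw 86.94685809307585 x 0.0005993398786695661 y 0.0020606808288383058 [ 0.0007 -0.0016  1.    ]
```

View pics/w17c.png

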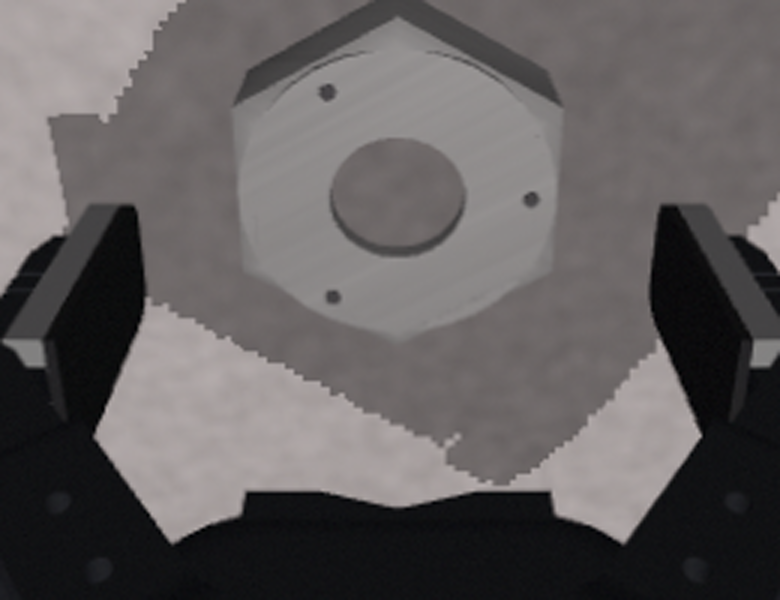

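```bash
python3 - <<'E'
from ov import *
s=telemetry.sense();p=imaging.camera_params("wrist");T=s["tcp_pos"]
u=np.array([[327,92],[531,200],[333,297]])/3+[150,200]
X=plane(p,u,.023);c=X.mean(0);d=X-c;print(c,np.hypot(d[:,0],d[:,1]),np.degrees(np.arctan2(d[:,1],d[:,0])))
y=np.arctan2(s["tcp_rot"][1,0],s["tcp_rot"][0,0]);e=c-T;print("x",e[0]*np.cos(y)+e[1]*np.sin(y),"y",e[0]*np.sin(y)-e[1]*np.cos(y))
E
```

```text
[ 0.4407 -0.2511  0.023 ] [0.0258 0.0257 0.0256] [-153.1522   86.6016  -33.1129]
x 0.0004577437969008919 y 0.0024519919896323398
```

Ring seen centred between the jaws in x; y needs +2.4 mm. Lowering and gripping.

Call:
jog_arm --plan "0.09 0.04 0 0.04 0.24 1.0 1;0 0 0 0 0 1.2 1;0 0 0 0 0 0.6 1;0 0 0 0 0 0.1 1;0 0 0 0 0 0 0.8;0 0 0 0 0 0 0.7;0 0 0 0 0 0 0.65" --squeeze 80

```text
t: 17.4
tcp_pos: [0.4415, -0.2516, 0.0202]
tcp_rot: [[0.053, 0.999, 0.002], [0.999, -0.053, -0.002], [-0.001, 0.002, -1.0]]
wrist_force: [0.4, 0.0, -2.9]
finger_gap: 0.0604
```

Call:
jog_arm --plan "0 0 0 0 0 0 0.6;0 0 0 0 0 0 0.6;0 0 0 0 0 0 0.6"

```text
t: 17.77
tcp_pos: [0.4414, -0.2516, 0.0202]
tcp_rot: [[0.053, 0.999, 0.002], [0.999, -0.053, -0.002], [-0.001, 0.002, -1.0]]
wrist_force: [-0.5, 0.2, -1.5]
finger_gap: 0.0603
```

```bash
python3 - <<'E'
from ov import *
s,p,im=look("w18",[])
y=np.arctan2(s["tcp_rot"][1,0],s["tcp_rot"][0,0]);print("yaw",np.degrees(y))
cv2.imwrite("pics/w18c.png",cv2.resize(im[200:400,150:410,::-1],None,fx=3,fy=3,interpolation=cv2.INTER_CUBIC))
E
```

```text
t 17.775 tcp [ 0.4414 -0.2516  0.0202] gap 0.06029426891070831 F [-0.4623  0.1905 -1.5361]
[[ 0.053   0.9986  0.0021]
 [ 0.9986 -0.053  -0.0016]
 [-0.0014  0.0021 -1.    ]]
yaw 86.96022921181367
```

View pics/w18c.png

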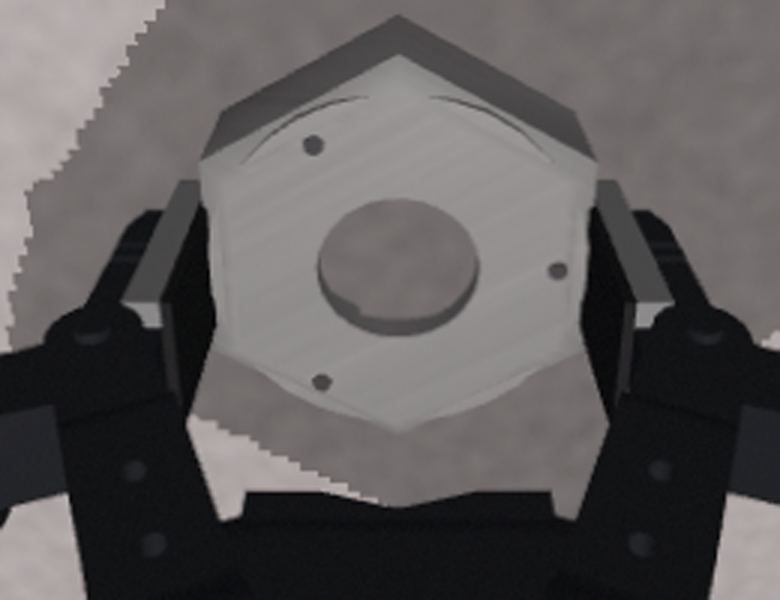

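Gripped: pips at crop (313,145), (558,271), (321,382); the hex is square in the jaws, gap 60.3 mm. Lifting and computing the ring's centre in the tool frame.

Call:
jog_arm --plan "0 0 0 0 0 -0.6 0.6;0 0 0 0 0 -3 0.6;0 0 0 0 0 -6 0.6;0 0 0 0 0 -6 0.6;0 0 0 0 0 -6 0.6;0 0 0 0 0 -4 0.6;0 0 0 0 0 0 0.6"

```text
t: 18.7
tcp_pos: [0.4401, -0.2506, 0.2862]
tcp_rot: [[0.053, 0.999, 0.002], [0.999, -0.053, -0.002], [-0.001, 0.002, -1.0]]
wrist_force: [-1.0, -0.1, -3.4]
finger_gap: 0.0598
```

```bash
python3 - <<'E'
from ov import *
s,p,im=look("w19",[])
y=np.arctan2(s["tcp_rot"][1,0],s["tcp_rot"][0,0]);print("yaw",np.degrees(y))
cv2.imwrite("pics/w19c.png",cv2.resize(im[200:400,150:410,::-1],None,fx=3,fy=3,interpolation=cv2.INTER_CUBIC))
u=np.array([[313,145],[558,271],[321,382]])/3+[150,200]
X=ptool(s,p,u,s["tcp_pos"][2]+.0028);c=X.mean(0);d=X-c;print(X,c,np.hypot(d[:,0],d[:,1]),np.degrees(np.arctan2(d[:,1],d[:,0])))
E
```

```text
t 18.7 tcp [ 0.4401 -0.2506  0.2862] gap 0.059808182915468557 F [-1.0105 -0.0761 -3.3928]
[[ 0.053   0.9986  0.0022]
 [ 0.9986 -0.053  -0.0016]
 [-0.0015  0.0022 -1.    ]]
yaw 86.95911336957985
[[-0.0123 -0.0237 -0.0028]
 [ 0.0262 -0.0013 -0.0028]
 [-0.0124  0.0206 -0.0027]] [ 0.0005 -0.0015 -0.0028] [0.0256 0.0256 0.0255] [-119.8961    0.3486  120.2745]
```

View pics/w19c.png

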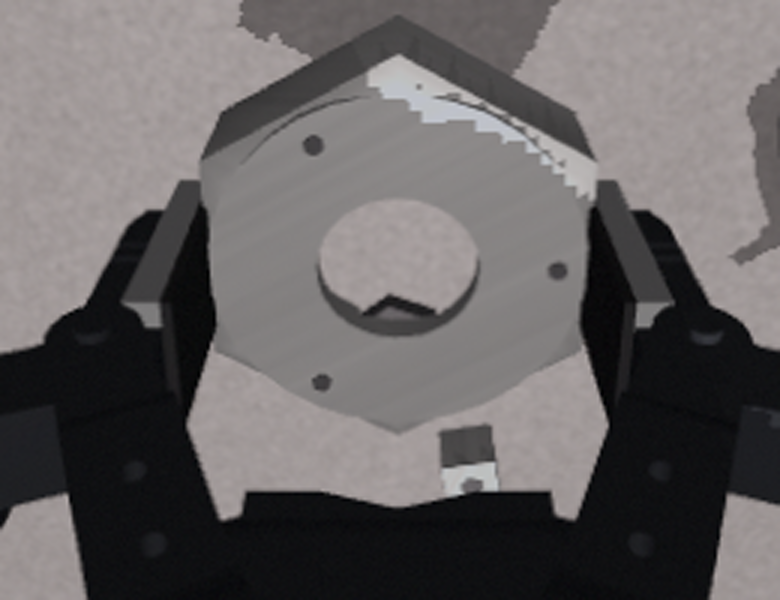

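The ring is firmly held and level, raw centre in the tool (0.5, -1.5) mm, the same as the glass had. Moving it over the neck and turning 22.8 degrees clockwise so the lugs sit about 27 degrees anticlockwise of the rib starts.

Call:
jog_arm --plan "0 0 0 5.4 2.0 0 0.6;0 0 0 5.4 2.0 0 0.6;0 0 0 5.4 2.0 0 0.6;0 0 0 5.4 2.0 0 0.6;0 0 0 5.4 2.0 0 0.6;0 0 7.5 0 0 0 0.6;0 0 7.5 0 0 0 0.6;0 0 7.5 0 0 0 0.6;0 0 0 0 0 0 0.6"

```text
t: 19.88
tcp_pos: [0.5509, 0.0239, 0.267]
tcp_rot: [[0.441, 0.897, -0.027], [0.897, -0.442, 0.004], [-0.009, -0.026, -1.0]]
wrist_force: [0.6, 0.0, -2.4]
finger_gap: 0.0601
```

```bash
cat > st.py <<'E'
from g import *
def st(tx=.5558,ty=.0228,yaw=64.2):
    s=telemetry.sense();T=s["tcp_pos"];R=s["tcp_rot"]
    y=np.arctan2(R[1,0],R[0,0]);e=np.array([tx,ty,0])-T;d=R.T@[0,0,-1]
    print("t",s["t"],"T",T,"yaw",np.degrees(y),"sx %.2f sy %.2f cm"%(100*(e[0]*np.cos(y)+e[1]*np.sin(y)),100*(e[0]*np.sin(y)-e[1]*np.cos(y))),"rz %.1f"%(np.degrees(y)-yaw),"wx %.2f wy %.2f"%(np.degrees(-d[1]),np.degrees(d[0])),"F",s["wrist_force"],"M",s["torque"],"q6",np.degrees(s["joint_pos"][5]),"gap",s["finger_gap"])
if __name__=="__main__": st()
E
python3 st.py
```

```text
t 19.875 T [0.5509 0.0239 0.267 ] yaw 63.80054266324189 sx 0.12 sy 0.49 cm rz -0.4 wx -1.46 wy 0.50 F [ 0.611   0.0092 -2.4194] M [-0.0266  0.0133 -0.0112] q6 -66.26501509797443 gap 0.06012116794832898
```

Call:
jog_arm --plan "-1.46 0.5 -0.4 0.12 0.4 1.5 0.6;0 0 0 0 0 1.5 0.6;0 0 0 0 0 0.7 0.6;0 0 0 0 0 0 0.6"

```text
t: 20.38
tcp_pos: [0.5533, 0.023, 0.2256]
tcp_rot: [[0.428, 0.904, -0.005], [0.904, -0.428, 0.0], [-0.002, -0.005, -1.0]]
wrist_force: [-0.6, -0.0, -1.5]
finger_gap: 0.06
```

```bash
python3 - <<'E'
from ov import *
from st import st
s,p,im=snap("wrist","w20");st()
T=s["tcp_pos"];R=s["tcp_rot"];d=R.T@(np.array([.5558,.0228,T[2]])-T);x,y=d[0],d[1]-.001
zt=lambda z:T[2]-z
overlay(im,s,p,[(x,y,zt(.175),.0212,(0,0,255)),(x,y,zt(.1695),.025,(255,0,0)),(x,y,zt(.1805),.017,(0,255,0)),(.0005,-.0015,-.0028,.013,(255,0,255)),(x,y,zt(.135),.097,(0,255,255))],(170,390,120,330),3.2,"pics/w20o.png")
E
```

```text
t 20.425 T [0.5534 0.0231 0.2259] yaw 64.63925471000496 sx 0.08 sy 0.22 cm rz 0.4 wx -0.25 wy 0.09 F [-0.9646  0.7661 -1.8886] M [-0.0528 -0.0204  0.0335] q6 -67.08233395878095 gap 0.060060153112873056
```

View pics/w20o.png

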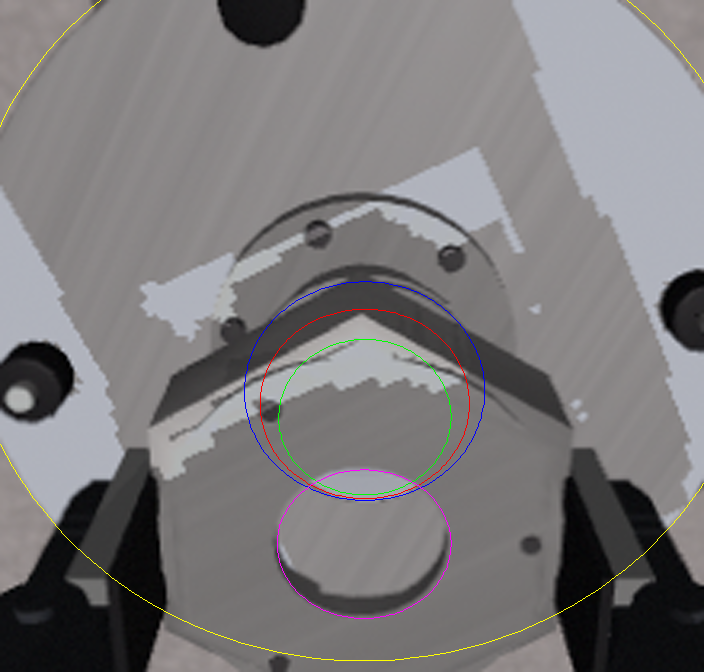

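Overlay agrees with the visible rib arc (crop row about 275) and with the collar's centre. Correcting the small offsets and lowering to just over the rim.

Call:
jog_arm --plan "-0.25 0.09 0.4 0.08 0.2 0.8 0.6;0 0 0 0 0 0.8 0.6;0 0 0 0 0 0.6 0.6;0 0 0 0 0 0 0.6"

```text
t: 20.92
tcp_pos: [0.556, 0.0229, 0.203]
tcp_rot: [[0.435, 0.901, 0.001], [0.901, -0.435, -0.0], [0.0, 0.001, -1.0]]
wrist_force: [0.8, 0.3, -2.7]
finger_gap: 0.0603
```

```bash
python3 - <<'E'
from ov import *
from st import st
s,p,im=snap("wrist","w21");st()
cv2.imwrite("pics/w21c.png",cv2.resize(im[120:400,150:410,::-1],None,fx=2.6,fy=2.1,interpolation=cv2.INTER_CUBIC))
E
```

```text
t 20.975 T [0.5562 0.0229 0.2033] yaw 64.23122317249526 sx -0.02 sy -0.03 cm rz 0.0 wx 0.10 wy -0.04 F [ 0.0426  0.5189 -3.0779] M [-0.0015  0.0286 -0.001 ] q6 -66.66487131967907 gap 0.06011787886456451
```

View pics/w21c.png

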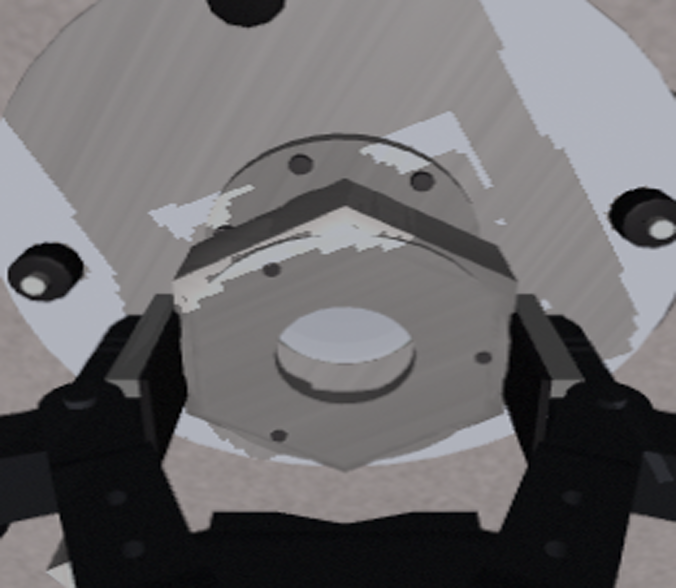

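The glass edge through the nut's hole is centred in x (column 345 for both). Lowering over the neck.

Call:
jog_arm --plan "0.1 -0.04 0 -0.02 -0.03 0.2 0.6;0 0 0 0 0 0.2 0.6;0 0 0 0 0 0.2 0.6;0 0 0 0 0 0.2 0.6"

```text
t: 21.48
tcp_pos: [0.5561, 0.0228, 0.1955]
tcp_rot: [[0.435, 0.901, 0.001], [0.901, -0.435, -0.0], [0.0, 0.001, -1.0]]
wrist_force: [-0.8, -0.1, -3.0]
finger_gap: 0.0597
```

Call:
jog_arm --plan "0 0 0 0 0 0.15 0.6;0 0 0 0 0 0.15 0.6;0 0 0 0 0 0.15 0.6"

```text
t: 21.85
tcp_pos: [0.5562, 0.0228, 0.1907]
tcp_rot: [[0.435, 0.901, 0.001], [0.901, -0.435, -0.0], [0.0, 0.001, -1.0]]
wrist_force: [-0.4, 0.1, -2.4]
finger_gap: 0.0599
```

Call:
jog_arm --plan "0 0 0 0 0 0.15 0.6;0 0 0 0 0 0.15 0.6"

```text
t: 22.1
tcp_pos: [0.5562, 0.0228, 0.1874]
tcp_rot: [[0.435, 0.901, 0.001], [0.901, -0.435, -0.0], [0.0, 0.001, -1.0]]
wrist_force: [-1.4, 0.3, -2.4]
finger_gap: 0.0597
```

Call:
jog_arm --plan "0 0 0 0 0 0.12 0.6;0 0 0 0 0 0.12 0.6"

```text
t: 22.35
tcp_pos: [0.5562, 0.0228, 0.1848]
tcp_rot: [[0.435, 0.901, 0.001], [0.901, -0.435, -0.0], [0.0, 0.001, -1.0]]
wrist_force: [-0.3, -0.1, -2.9]
finger_gap: 0.0598
```

Call:
jog_arm --plan "0 0 0 0 0 0.1 0.6;0 0 0 0 0 0.08 0.6"

```text
t: 22.6
tcp_pos: [0.5562, 0.0228, 0.1832]
tcp_rot: [[0.435, 0.901, 0.001], [0.901, -0.435, -0.0], [0.0, 0.001, -1.0]]
wrist_force: [-3.4, -0.5, 6.9]
finger_gap: 0.06
```

Call:
jog_arm --plan "0 0 0 0 0 0.08 0.6"

```text
t: 22.72
tcp_pos: [0.5563, 0.0228, 0.1831]
tcp_rot: [[0.435, 0.901, 0.001], [0.901, -0.435, -0.0], [0.001, 0.001, -1.0]]
wrist_force: [-6.0, 0.1, 9.6]
finger_gap: 0.0604
```

Call:
jog_arm --plan "0 0 0 0 0 0.08 0.6"

```text
t: 22.85
tcp_pos: [0.5563, 0.0228, 0.1832]
tcp_rot: [[0.435, 0.901, 0.002], [0.901, -0.435, -0.0], [0.001, 0.002, -1.0]]
wrist_force: [-5.1, -0.3, 8.2]
finger_gap: 0.0601
```

Rests at underside about 12 to 13 mm below the rim, as described for the right lug position. Starting to turn clockwise, following the lead with light downward pressure.

Call:
jog_arm --plan "0 0 6 0 0 0.05 0.6;0 0 6 0 0 0.05 0.6"

```text
t: 23.1
tcp_pos: [0.5567, 0.0229, 0.1827]
tcp_rot: [[0.617, 0.787, 0.003], [0.787, -0.617, -0.0], [0.002, 0.003, -1.0]]
wrist_force: [0.6, 0.4, -1.4]
finger_gap: 0.0601
```

```bash
python3 st.py
```

```text
t 23.1 T [0.5567 0.0229 0.1827] yaw 51.929905898611466 sx -0.06 sy -0.06 cm rz -12.3 wx 0.15 wy -0.11 F [ 0.5653  0.4166 -1.4404] M [ 0.0007 -0.0504 -0.0534] q6 -54.365163631635845 gap 0.06006643937200492
```

Call:
jog_arm --plan "0.15 -0.1 6 -0.05 -0.05 0.05 0.6;0 0 6 0 0 0.05 0.6"

```text
t: 23.35
tcp_pos: [0.5564, 0.0227, 0.1821]
tcp_rot: [[0.771, 0.636, 0.002], [0.636, -0.771, 0.0], [0.001, 0.001, -1.0]]
wrist_force: [0.5, 0.3, -1.0]
finger_gap: 0.0599
```

```bash
python3 st.py
```

```text
t 23.35 T [0.5564 0.0227 0.1821] yaw 39.52498078671866 sx -0.04 sy -0.05 cm rz -24.7 wx 0.06 wy -0.08 F [ 0.5356  0.3094 -1.0441] M [-0.0793 -0.119   0.0562] q6 -41.98913762415893 gap 0.05991436775220448
```

Call:
jog_arm --plan "0 0 6 0 0 0.03 0.6;0 0 6 0 0 0.03 0.6"

```text
t: 23.6
tcp_pos: [0.557, 0.0225, 0.182]
tcp_rot: [[0.89, 0.456, 0.003], [0.456, -0.89, -0.0], [0.003, 0.002, -1.0]]
wrist_force: [1.1, -1.1, 0.5]
finger_gap: 0.0599
```

```bash
python3 st.py
```

```text
t 23.6 T [0.557  0.0225 0.182 ] yaw 27.118596686550685 sx -0.09 sy -0.08 cm rz -37.1 wx 0.10 wy -0.17 F [ 1.1092 -1.1086  0.5267] M [-0.1607 -0.0137  0.016 ] q6 -29.5826241768633 gap 0.05994190264128877
```

Call:
jog_arm --plan "0.1 -0.15 5 -0.05 -0.05 0.025 0.6;0 0 5 0 0 0.025 0.6"

```text
t: 23.85
tcp_pos: [0.5567, 0.0224, 0.1819]
tcp_rot: [[0.957, 0.289, 0.001], [0.289, -0.957, -0.0], [0.001, 0.001, -1.0]]
wrist_force: [-1.5, -1.6, -1.5]
finger_gap: 0.0601
```

```bash
python3 st.py
```

```text
t 23.85 T [0.5567 0.0224 0.1819] yaw 16.77810274198716 sx -0.08 sy -0.06 cm rz -47.4 wx 0.05 wy -0.07 F [-1.4848 -1.5744 -1.4714] M [-0.3048  0.2373  0.1138] q6 -19.233896982140326 gap 0.060114795977392194
```

Call:
jog_arm --plan "0 0 5 0 0 0.02 0.6"

```text
t: 23.98
tcp_pos: [0.5567, 0.0223, 0.1818]
tcp_rot: [[0.979, 0.202, 0.001], [0.202, -0.979, -0.001], [0.001, 0.001, -1.0]]
wrist_force: [0.0, -2.0, -1.3]
finger_gap: 0.0598
```

```bash
python3 st.py
```

```text
t 23.975 T [0.5567 0.0223 0.1818] yaw 11.632505298506278 sx -0.08 sy -0.07 cm rz -52.6 wx 0.07 wy -0.07 F [ 0.0121 -1.9701 -1.3383] M [-0.2772  0.1445  0.2278] q6 -14.078009674590637 gap 0.05982738490762558
```

Call:
jog_arm --plan "0 0 5 0 0 0.02 0.6"

```text
t: 24.1
tcp_pos: [0.5567, 0.0221, 0.1815]
tcp_rot: [[0.994, 0.113, 0.001], [0.113, -0.994, -0.001], [0.001, 0.002, -1.0]]
wrist_force: [-0.9, -0.8, -1.9]
finger_gap: 0.0602
```

```bash
python3 st.py
```

```text
t 24.1 T [0.5567 0.0221 0.1815] yaw 6.503359826067935 sx -0.08 sy -0.08 cm rz -57.7 wx 0.09 wy -0.07 F [-0.9117 -0.7596 -1.9281] M [-0.1368  0.0344  0.4084] q6 -8.936758753056685 gap 0.060164858444631084
```

Torque is now rising steadily (0.02, 0.11, 0.23, 0.41 N m) and the ring has begun to sink with the thread, so it is past the play. Small further turn.

Call:
jog_arm --plan "0 0 4 0 0 0.02 0.6"

```text
t: 24.22
tcp_pos: [0.5567, 0.022, 0.1814]
tcp_rot: [[0.999, 0.042, 0.001], [0.042, -0.999, -0.002], [0.001, 0.002, -1.0]]
wrist_force: [-0.9, -0.9, -0.9]
finger_gap: 0.0602
```

```bash
python3 st.py
```

```text
t 24.225 T [0.5567 0.022  0.1814] yaw 2.4059166989892855 sx -0.09 sy -0.09 cm rz -61.8 wx 0.11 wy -0.08 F [-0.8724 -0.9068 -0.8898] M [-0.1048  0.1251  0.5513] q6 -4.822775949702599 gap 0.06018957464722977
```

Call:
jog_arm --plan "0 0 4 0 0 0.02 0.6"

```text
t: 24.35
tcp_pos: [0.5567, 0.0219, 0.1812]
tcp_rot: [[1.0, -0.029, 0.001], [-0.029, -1.0, -0.002], [0.001, 0.002, -1.0]]
wrist_force: [0.5, -0.4, -0.7]
finger_gap: 0.0601
```

```bash
python3 st.py
```

```text
t 24.35 T [0.5567 0.0219 0.1812] yaw -1.6554765060832985 sx -0.09 sy -0.09 cm rz -65.9 wx 0.14 wy -0.08 F [ 0.533  -0.3653 -0.7485] M [-0.1343  0.1258  0.6365] q6 -0.7369185756184734 gap 0.06014997670452625
```

Torque 0.64 N m; from a contact height of 0.1819 the ring has sunk 0.7 mm (about 28 N by the packing's stiffness). That is in the snug range, so I stop and release.

Call:
jog_arm --plan "0 0 0 0 0 0 0.6;0 0 0 0 0 0 0.75;0 0 0 0 0 0 0.9;0 0 0 0 0 0 1;0 0 0 0 0 0 1"

```text
t: 24.98
tcp_pos: [0.5572, 0.022, 0.182]
tcp_rot: [[1.0, -0.026, 0.003], [-0.026, -1.0, -0.002], [0.003, 0.002, -1.0]]
wrist_force: [0.1, 0.3, 1.3]
finger_gap: 0.0854
```

Call:
jog_arm --plan "0 0 0 0 0 -1 1;0 0 0 0 0 -2 1;0 0 0 0 0 -4 1;0 0 0 0 3 -4 1;0 0 0 0 3 0 1;0 0 0 0 0 0 1"

```text
t: 25.72
tcp_pos: [0.5555, -0.0391, 0.2997]
tcp_rot: [[1.0, -0.025, 0.006], [-0.025, -1.0, -0.003], [0.006, 0.003, -1.0]]
wrist_force: [0.1, 0.7, 0.7]
finger_gap: 0.0855
```

```bash
python3 - <<'E'
from ov import *
from st import st
s,p,im=snap("wrist","w22");st()
cv2.imwrite("pics/w22c.png",cv2.resize(im[60:260,170:400,::-1],None,fx=3.2,fy=3,interpolation=cv2.INTER_CUBIC))
s,p,im=snap("side","s22");cv2.imwrite("pics/s22c.png",cv2.resize(im[130:250,220:350,::-1],None,fx=5,fy=5,interpolation=cv2.INTER_CUBIC))
E
```

```text
t 25.775 T [ 0.5557 -0.0382  0.2999] yaw -1.3611718242157456 sx -0.13 sy -6.10 cm rz -65.6 wx 0.15 wy -0.39 F [ 0.4343 -0.2013 -0.3274] M [ 0.0194  0.0303 -0.0426] q6 -7.282154153330646 gap 0.0856078577219876
```

View pics/w22c.png

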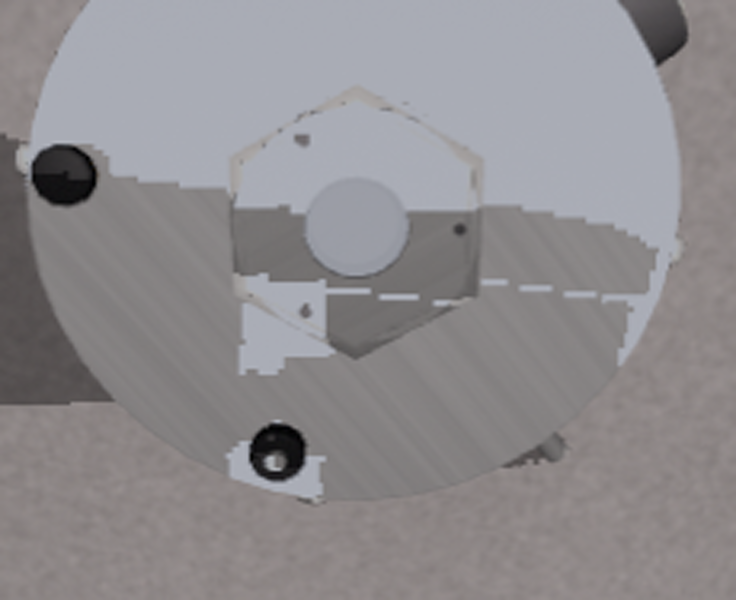

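View pics/s22c.png

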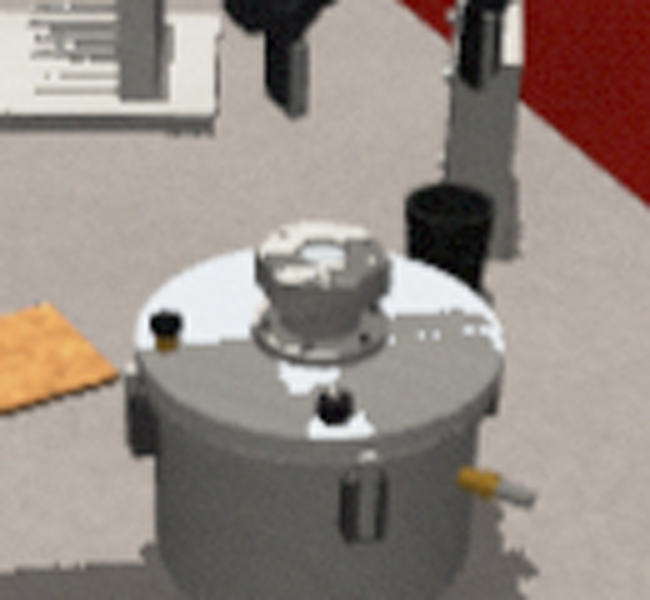

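The glass shows clear and whole through the hole at (357,226); the ring sits level on the neck in both views. Checking from the pips (302,140), (460,230), (305,311) that the ring has not turned back.

```bash
python3 - <<'E'
from ov import *
s=telemetry.sense();p=imaging.camera_params("wrist")
u=np.array([[302,140],[460,230],[305,311]])/[3.2,3]+[170,60]
for z in(.184,):
  X=plane(p,u,z);c=X.mean(0);d=X-c;print(c,np.hypot(d[:,0],d[:,1]),np.degrees(np.arctan2(d[:,1],d[:,0])))
E
```

```text
[0.5559 0.0246 0.184 ] [0.0256 0.0256 0.0253] [ 118.7034   -2.1917 -121.8742]
```

```bash
python3 - <<'E'
from plant import workorder
print(workorder.finish_job())
E
```

```text
the job is handed in; nothing more can be done
None
```

I fitted the sight glass, screwed the ring nut down until it was snug and let go. I handed the job in at about 26 s of the 72 s allowed.

**Glass:** I took the larger clear disc from the cork pad and lowered it into the neck. It met the packing about 6.5 mm below the rim at roughly 10 N, and I released it there without a drop. A side force of about 4–5 N showed at that contact. The contact height stayed the same after a 0.4 mm sideways shift, so I took it to be the packing and not the bevel. It looked flat and central afterwards.

**Ring nut:** I placed it with the lugs about 27° anticlockwise of the rib beginnings and turned it clockwise about 66°. The turning torque rose from about 0 to 0.64 N m, and the nut sank about 0.7 mm after meeting the glass.

**Last checks:**
- **Held after release:** the nut is level, with its lug at -1.8° against about -1.3° when I let go, which is within measuring error.
- **Glass whole:** it shows no crack through the nut's hole.
- **Force on the glass:** I could only estimate this. The sinking suggests about 28 N and the torque about 23–45 N. My lug-angle reckoning disagrees: it put the point where turning gets heavy only about 5° back, which would mean a lower load. I trusted the torque and the sinking.
- **First grip missed:** my first try at the glass closed just above its top edge, so I opened, went lower and gripped again.

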